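# Pulse-charge a batch of blank magnets in the coil pot

### The job

Charge all the blank magnets on the bench: lift the blue cover off the coil pot and lay it flat on the round black mat, put every magnet into the pot, set the cover back on fully home, then push the red plunger on the trigger box all the way down for a moment and let it spring up. Afterwards take the cover off to the mat again and leave it there, and move all the magnets from the pot into the yellow tray. Never press the plunger while the cover is not home on the pot, and leave the other things on the bench where they are.

Things in the scene. Friction and masses are not known exactly. Their poses are not given: they have to be found in the camera images.
- pot_rim (a point): Centre of the rim plane of the fixed coil pot: a white round pot with copper windings, outer 160 mm dia, 66 mm tall, inner 140 mm dia, inner floor 56 mm below this point; a ledge 6 mm high and 12 mm wide runs round the floor against the wall, leaving a flat floor 116 mm dia. z is up. A short cable comes out low on its +x side (to 160 mm from its axis).
- cover_knob (a point): Centre (half-way up) of the black round knob (26 mm dia, 40 mm tall) on the loose cover, a blue disc 164 mm dia x 8 mm, about 0.28 kg. The disc's top is 20 mm below this point, its underside 28 mm below, and under it a tapered grey locating lip, 7 mm deep, 132 mm dia (124 at its foot), drops inside the pot's mouth: fully home this point is 28 mm above the pot's rim; lying on the mat it is 38 mm above the bench. At the start the cover is on the pot. z is the disc's axis, up.
- mat: Round black rubber mat fixed to the bench, 190 mm dia, 3 mm thick; origin at the centre of its underside, on the bench. The parking place for the cover.
- tray: Shallow yellow open tray fixed to the bench, outside 120 mm (its x) by 160 mm (its y) by 24 mm tall, its yaw varies, walls 4 mm, floor 4 mm thick; origin at the centre of its underside.
- plunger_top (a point): Centre of the top face of the red sprung plunger (36 mm dia cap) on the grey trigger box (110 x 110 x 55 mm, fixed to the bench); 89 mm above the bench when up. It is pushed straight down.
- plunger (a joint): Travel of the plunger in m: 0 up, 0.014 fully down; it takes about 3 N to start and 10 N to hold at the bottom, and springs back when let go.
- magnet0_mid (a point): Blank magnet: an upright dark round body 24 mm dia x 36 mm on a square brass foot 34 x 34 x 6 mm, 42 mm tall in all, about 0.14 kg; this point is on its axis, 21 mm above the underside; z along the body, away from the foot. Two or three such magnets stand on the bench at the start; an absent one reads None.
- magnet1_mid (a point): Blank magnet: an upright dark round body 24 mm dia x 36 mm on a square brass foot 34 x 34 x 6 mm, 42 mm tall in all, about 0.14 kg; this point is on its axis, 21 mm above the underside; z along the body, away from the foot. Two or three such magnets stand on the bench at the start; an absent one reads None.
- magnet2_mid (a point): Blank magnet: an upright dark round body 24 mm dia x 36 mm on a square brass foot 34 x 34 x 6 mm, 42 mm tall in all, about 0.14 kg; this point is on its axis, 21 mm above the underside; z along the body, away from the foot. Two or three such magnets stand on the bench at the start; an absent one reads None.
- can: Bystander, not part of the job: yellow drink can 66 dia x 115 tall; origin at the centre of its underside.
- mug: Bystander, not part of the job: blue mug 80 dia x 90 tall; origin at the centre of its underside.
- spool: Bystander, not part of the job: steel wire spool 50 dia x 36 tall; origin at the centre of its underside.
- tape: Bystander, not part of the job: blue tape roll 80 dia x 18 tall; origin at the centre of its underside.
- driver: Bystander, not part of the job: screwdriver lying on the bench, origin below its middle.
- jar: Bystander, not part of the job: amber jar 50 dia x 70 tall; origin at the centre of its underside.
- wrench: Bystander, not part of the job: wrench lying on the bench, origin below its middle.
There are look-alikes about, which are no part of the job. What is shaped like the part that bears magnet1_mid but green is not meant. Leave any green look-alike of the part that bears magnet0_mid alone.

How it is judged:
On the way, in this order (a step that is already met when the one before it is completed fails the run):
1. the cover lies flat on the mat (horizontal distance between cover_knob and mat below 0.05 m and height (world z) of cover_knob below 0.045 m and angle between cover_knob's own z axis and vertical below 0.08 rad), for 0.2 s.
2. every magnet is inside the pot (horizontal distance between each of magnet0_mid, magnet1_mid, magnet2_mid and pot_rim below 0.065 m and z of each of magnet0_mid, magnet1_mid, magnet2_mid in the frame of pot_rim below -0.02 m), for 0.2 s.
3. the cover is fully home on the pot with every magnet inside (all of step 2 and horizontal distance between cover_knob and pot_rim below 0.01 m and z of cover_knob in the frame of pot_rim below 0.0315 m and angle between cover_knob's own z axis and vertical below 0.06 rad), for 0.2 s.
4. the plunger is pushed fully down with the cover home and the magnets inside (all of step 3 and value of joint plunger above 0.0115 m), for 0.1 s.
5. the cover lies flat on the mat again, the plunger being up (all of step 1 and value of joint plunger below 0.003 m), for 0.2 s.
At the end, for the whole second after the job is handed in: The cover lies flat on the mat (its centre within 50 mm of the mat's centre), every magnet rests inside the yellow tray on its floor, the plunger is up, and all is at rest (all of step 5 and x of magnet0_mid in the frame of tray between -0.056 and 0.056 m and y of magnet0_mid in the frame of tray between -0.076 and 0.076 m and height (world z) of each of magnet0_mid, magnet1_mid, magnet2_mid below 0.034 m and x of magnet1_mid in the frame of tray between -0.056 and 0.056 m and y of magnet1_mid in the frame of tray between -0.076 and 0.076 m and x of magnet2_mid in the frame of tray between -0.056 and 0.056 m and y of magnet2_mid in the frame of tray between -0.076 and 0.076 m and linear speed of each of cover, magnet0, magnet1, magnet2 below 0.02 m/s); the robot touches nothing.
It fails at once if the plunger is pressed more than half-way while the cover is not home on the pot (value of joint plunger above 0.007 m and not (horizontal distance between cover_knob and pot_rim below 0.01 m and z of cover_knob in the frame of pot_rim below 0.0315 m and angle between cover_knob's own z axis and vertical below 0.06 rad)).
It fails at once if one of the other things on the bench is moved more than 5 cm (distance of any of can, mug, spool, tape, driver, jar, wrench from where it was at the start of the episode above 0.05 m).
Of magnet0, magnet1, magnet2 only 2 to 3 are there at a start; the rules pass over those that are not, and their reading is None.
At some moment in a run one of magnet0, magnet1, magnet2 may be knocked a few centimetres aside while the robot is not near it.
Once in a run the grip may slacken for a moment while it holds something.
It also fails if it takes over 210 s, if anything falls off the work surface, if the arm or the gripper's body presses on something with over 40 N, if the wrist force passes 120 N, or if a joint passes its speed limit or range.

### The arm

A 7-joint arm with a two-finger parallel gripper is mounted at the origin on the work surface. World frame = base frame: x ahead of the robot, y to its left, z up, the work surface at z = 0. Lengths are in m, angles in rad, forces in N, time in s.
With the tool pointing down it reaches from about 0.4 to 0.85 m from the base axis. Payload 4.5 kg.
Tool frame: the origin (TCP) lies midway between the tips of the shut fingers; the grasp point (between the pads) lies 19 mm behind it; z points along the fingers, y is the direction in which the jaws open and shut (so a half turn about z gives the same grasp; the last joint's range is limited). The gripper opens to 88 mm and grips with 3 to 60 N. Pads are 18 mm wide; open, the fingers measure 123 mm over their backs; the gripper's body (75 mm by 187 mm) begins 45 mm behind the grasp point.
Start: joints at [1.226, 0.689, -0.195, 1.565, 0.157, 0.902, -0.215], TCP at [0.231, -0.581, 0.239] pointing down, gripper open.
Joint ranges: [-3.01, 3.01], [-0.46, 2.08], [-1.47, 1.51], [0.13, 2.56], [-1, 4.14], [0.04, 2.09], [-2.66, 2.66]. Speed limits (rad/s): [2.57, 2.57, 3.14, 3.14, 3.14, 3.14, 3.14].

### API

Orientations are given as a unit quaternion [x, y, z, w].
In Python, from plant import get_state, snapshot, finish_job, regions_of gives the robot as it stands.
- The arm moves only by the tool send_rows, never from a script. Its argument "series" is a list of rows, each an object of numbers: "grip": the opening, from 0 (shut) to 1 (fully open); "dx", "dy", "dz": the shift along the tool's x, y, z in mm; "turn": the turn about the tool's z in rad. A call has 1 to 20 rows; each row shifts and turns the commanded pose from where the row before left it, along the tool's axes as they then stand; what a row does not reach is not made up. A row lasts 1/10 s, in which the tool goes at most 50 mm and 8.59 degrees, less where a joint would pass 70% of its speed; a pose out of reach is approached as far as the arm can. A call is refused whole if a number of a shift passes 50 or a number of a turn 0.15, either way. A call with a gripper value outside its range is refused whole. The fingers move at their own pace and stop on an object; "force" is the grip in N (left out, the last holds). Time passes only in rows, so rows that do not move let the fingers close. It gives the time, the measured TCP pose, the force and the opening at its end, in the units of the state.
- get_state(): the state, without advancing time (a new reading comes with each control period).
- snapshot(name): name is "side" or "top" or "wrist"; returns a dict with "img" (480x640x3 uint8, red, green, blue), "depth" (480x640 float32, m along the optical axis (not along the pixel's ray), 0 where there is no reading), "fov_y" (degrees; the focal length in pixels is half the picture's height over the tangent of half this angle, whatever the lens; pixels are square), "cx", "cy" (the principal point, pixels), "R" (3x3) and "t" (3): a world point X has camera coordinates R X + t. Camera axes: x right, y down, z forward; pixel columns grow to the right and rows downward; lengths in m; the calibration is good to about 2 mm. A picture is of the moment at which its call begins.
- finish_job(): hands the job in, once; it reports no verdict.
Trained networks look in a picture, given as the dict that the camera call returned (one of the last four; its "shot" number tells which), for a name from the list of things; names that differ only in an ending like _2 or _b are one class to them, and where a whole thing is asked for, a point or a joint stands for the part that bears it (a point fixed in the world has none). Each returns a list of dicts, best first, with "score" (0 to 1); they miss things now and then, are a little off and sometimes report something else, mostly with a low value. They report only what shows in the picture. A call takes as long as a camera call. They do not tell look-alikes from the thing itself.
- regions_of(picture, target): "pixels" (480x640 bool, what is visible of it) and "extent" ([left, top, right, bottom] in pixels, round what is visible of it).
The state is a dict: "clock": time; "q": joint angles; "qd": joint speeds; "joint_torque": joint torques, N m; "tool_pos": TCP position; "eef_rot": TCP orientation; "contact_force": force on the tool from outside, world axes, zero at the start; "moment": the same for the moment, N m; "opening": opening from 0.0 (shut) to 1.0 (fully open).
Only numpy, scipy, OpenCV 4.12 (cv2) and the standard library are available. Lean on these libraries where they do the work, as an engineer would, in place of code of your own. Each camera call takes 0.05 s, during which the arm holds its last target.

## Working session

There is one attempt and no reset: what is moved stays moved. The work goes in short steps, Python scripts to look and compute and a tool call to move; the robot and the scene stay as the last step left them, time stands still between calls to the robot, and variables do not carry over. Pictures are saved under pics/ and viewed, and the job is handed in when it is done.

Besides the shell and the picture viewer there is one more tool, called after "Emit:" by a JSON object that holds its "op" and its "data". send_rows: Moves the arm, as the interface text tells. Its arguments: {"type":"object","properties":{"series":{"type":"array","items":{"type":"object","properties":{"grip":{"type":"number"},"dx":{"type":"number"},"dy":{"type":"number"},"dz":{"type":"number"},"turn":{"type":"number"}}}},"force":{"type":"number"}},"required":["series"]}

```bash
mkdir -p pics; ls
cat > h.py <<'E'
import numpy as np, cv2
from plant import get_state, snapshot, finish_job, regions_of
def save(p,name,box=None,scale=1):
    im=p["img"]
    if box: im=im[box[1]:box[3],box[0]:box[2]]
    im=cv2.resize(im,None,fx=scale,fy=scale,interpolation=cv2.INTER_CUBIC)
    cv2.imwrite("pics/"+name,cv2.cvtColor(im,cv2.COLOR_RGB2BGR))
def cloud(p):
    h,w=p["depth"].shape; f=h/2/np.tan(np.radians(p["fov_y"])/2)
    v,u=np.mgrid[:h,:w]; d=p["depth"]
    c=np.stack([(u-p["cx"])/f*d,(v-p["cy"])/f*d,d],-1)
    X=(c-np.array(p["t"]))@np.array(p["R"])
    X[d==0]=np.nan
    return X
def ray(p,u,v,z):
    h=p["depth"].shape[0]; f=h/2/np.tan(np.radians(p["fov_y"])/2)
    R=np.array(p["R"]);c=-R.T@np.array(p["t"])
    d=R.T@np.array([(u-p["cx"])/f,(v-p["cy"])/f,1])
    return c+d*(z-c[2])/d[2]
def toolaxes():
    from scipy.spatial.transform import Rotation as Ro
    s=get_state(); return np.array(s["tool_pos"]),Ro.from_quat(s["eef_rot"]).as_matrix(),s
def go(target):  # world TCP target -> tool mm
    p,R,s=toolaxes(); return np.round(R.T@(np.array(target)-p)*1000,1)
E
python3 - <<'E'
from h import *
for n in ["top","side","wrist"]:
    p=snapshot(n); save(p,f"a_{n}.png"); print(n,p["fov_y"],p["cx"],p["cy"],np.round(p["R"],3).tolist(),np.round(p["t"],3), p["shot"])
s=get_state(); print(s)
E
```

```text
pics
top 45.8200859105626 323.74756298280835 234.10644868841 [[-0.014, -1.0, -0.002], [-0.986, 0.014, -0.168], [0.168, -0.0, -0.986]] [0.011 0.552 1.46 ] 1
side 55.308021336127986 318.6509601184405 246.06046368624763 [[0.999, -0.045, -0.022], [-0.044, -0.569, -0.821], [0.024, 0.821, -0.571]] [-0.542  0.106  0.964] 2
wrist 71.16318673745688 319.92229863857324 241.7876093671172 [[0.371, -0.929, -0.002], [-0.894, -0.357, 0.27], [-0.252, -0.098, -0.963]] [-0.624 -0.037  0.39 ] 3
{'clock': 0.15, 'q': array([ 1.22583751,  0.68974496, -0.1945535 ,  1.56608678,  0.15731514,
        0.90250258, -0.21512537]), 'qd': array([ 0.0013877 , -0.00099421, -0.0007051 , -0.00314884,  0.00075696,
       -0.00077276, -0.0002119 ]), 'joint_torque': array([-1.30033048e-03, -5.27861774e+01, -1.26850069e+00, -1.53584754e+01,
       -5.25306934e-02,  3.87653679e-03,  6.89346598e-05]), 'tool_pos': array([ 0.23090704, -0.58027468,  0.23812876]), 'eef_rot': array([ 9.82114695e-01,  1.88282425e-01, -1.75520533e-04, -6.51296058e-04]), 'contact_force': array([-0.32586621, -0.04961419, -0.18378244]), 'moment': array([-0.02595984, -0.0217438 ,  0.00799823]), 'opening': 0.9964233014331082}
```

View pics/a_top.png

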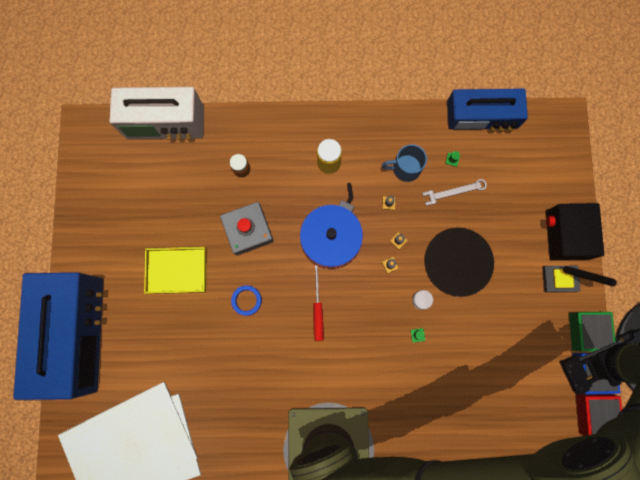

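View pics/a_side.png

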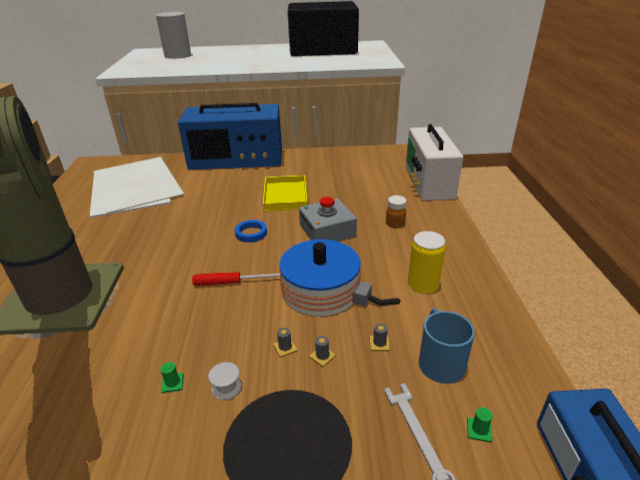

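Run:
```python
from h import *
for n in ["top","side"]:
    p=snapshot(n); X=cloud(p)
    names=["cover_knob","mat","tray","plunger_top","magnet0_mid","pot_rim"]+(["can","mug","spool","tape","driver","jar","wrench"] if n=="top" else [])
    for t in names:
        try:
            for r in regions_of(p,t)[:5]:
                m=r["pixels"]; x=X[m]; x=x[~np.isnan(x[:,0])]
                print(n,t,round(r["score"],2),np.round(r["extent"]),np.round(np.median(x,0),3),np.round(np.percentile(x,2,axis=0),3),np.round(np.percentile(x,98,axis=0),3), p["img"][m].mean(0).round())
        except Exception as e: print(t,e)
```

```text
top cover_knob 0.64 [301. 204. 358. 265.] [ 0.543 -0.015  0.073] [ 0.471 -0.089  0.066] [0.617 0.059 0.111] [ 50.  92. 191.]
top mat 0.93 [425. 227. 494. 298.] [ 0.477 -0.361  0.002] [ 0.392 -0.448 -0.005] [ 0.565 -0.276  0.009] [42. 32. 26.]
top mat 0.3 [381. 196. 397. 213.] [ 0.638 -0.173  0.014] [ 0.627 -0.192 -0.001] [ 0.658 -0.159  0.047] [148. 113.  60.]
top tray 0.84 [146. 246. 206. 295.] [0.466 0.407 0.004] [ 0.407  0.325 -0.004] [0.523 0.481 0.026] [215. 212.  43.]
top plunger_top 0.68 [229. 152. 249. 177.] [0.739 0.227 0.066] [0.723 0.207 0.007] [0.766 0.25  0.074] [162. 149. 131.]
top plunger_top 0.59 [424. 224. 491. 300.] [ 0.478 -0.361  0.002] [ 0.394 -0.444 -0.005] [ 0.563 -0.277  0.009] [39. 31. 26.]
top plunger_top 0.41 [238. 218. 250. 230.] [0.572 0.211 0.088] [0.557 0.194 0.056] [0.589 0.232 0.094] [202.  47.  39.]
top magnet0_mid 0.58 [411. 326. 426. 343.] [ 0.285 -0.237  0.014] [ 0.269 -0.258  0.   ] [ 0.3   -0.225  0.046] [ 59. 142.  59.]
top magnet0_mid 0.56 [339. 184. 351. 214.] [ 0.641 -0.066  0.029] [ 0.619 -0.076  0.004] [ 0.692 -0.042  0.041] [86. 78. 83.]

[... 1731 characters left out ...]
.36   0.003] [ 0.394 -0.417  0.   ] [ 0.566 -0.28   0.005] [41. 38. 37.]
side plunger_top 0.47 [318. 198. 332. 213.] [0.572 0.199 0.088] [0.559 0.19  0.067] [0.586 0.219 0.09 ] [148.  30.  24.]
side magnet0_mid 0.71 [161. 360. 181. 394.] [ 0.289 -0.251  0.016] [ 0.27  -0.261 -0.001] [ 0.302 -0.219  0.043] [ 36. 111.  47.]
side magnet0_mid 0.68 [277. 329. 298. 354.] [ 0.474 -0.186  0.019] [ 0.458 -0.196  0.003] [ 0.49  -0.169  0.043] [104.  89.  56.]
side magnet0_mid 0.64 [262. 175. 306. 211.] [0.462 0.405 0.005] [0.408 0.319 0.001] [0.521 0.48  0.024] [177. 163.   3.]
side pot_rim 0.75 [281. 275. 399. 314.] [ 0.561 -0.083  0.033] [ 0.471 -0.099  0.002] [ 0.69  -0.044  0.061] [103.  84.  72.]
```

Run:
```python
from h import *
def cc(m):
    n,l,s,c=cv2.connectedComponentsWithStats(m.astype(np.uint8)); return [(l==i) for i in range(1,n) if s[i,4]>8]
for n in ["top","side"]:
    p=snapshot(n); X=cloud(p); im=p["img"].astype(int); hsv=cv2.cvtColor(p["img"],cv2.COLOR_RGB2HSV)
    if n=="top": save(p,"b_mag.png",(350,140,500,350),3.5)
    def near(x,y,r): return np.hypot(X[...,0]-x,X[...,1]-y)<r
    for nm,(x,y) in dict(m0=(.642,-.173),m1=(.54,-.19),m2=(.472,-.172)).items():
        m=near(x,y,.035)
        top=m&(X[...,2]>.036)
        mx=X[top]; print(n,nm,"top n",len(mx),np.round(mx.mean(0),4),np.round((mx.min(0)+mx.max(0))/2,4))
        br=m&(hsv[...,0]>18)&(hsv[...,0]<30)&(hsv[...,1]>140)&(X[...,2]<.02)&(im[...,0]>120)
        v,u=np.nonzero(br); P=np.array([ray(p,a,b,.006)[:2] for a,b in zip(u,v)],np.float32)
        rc=cv2.minAreaRect(P*1000) if len(P)>4 else None; print("   foot",len(P),rc)
    k=near(.543,-.015,.04)&(X[...,2]>.098); print(n,"knob",k.sum(),np.round((X[k].min(0)+X[k].max(0))/2,4),np.round(X[k].mean(0),4))
    d=near(.543,-.015,.12)&(hsv[...,0]>100)&(hsv[...,0]<125)&(hsv[...,1]>120)&(X[...,2]>.06)
    v,u=np.nonzero(d); P=np.array([ray(p,a,b,.074)[:2] for a,b in zip(u,v)],np.float32); print("disc",cv2.minEnclosingCircle(P), np.nanmedian(X[d][:,2]))
    d=near(.477,-.361,.12)&(im.sum(-1)<170)&(X[...,2]<.02)
    v,u=np.nonzero(d); P=np.array([ray(p,a,b,.003)[:2] for a,b in zip(u,v)],np.float32); print("mat",cv2.minEnclosingCircle(P))
    d=near(.466,.405,.12)&(hsv[...,0]>25)&(hsv[...,0]<35)&(hsv[...,1]>180)&(X[...,2]>.016)
    P=X[d][:,:2].astype(np.float32); print("tray",cv2.minAreaRect(P*1000),X[d][:,2].max())
    d=near(.572,.205,.04)&(X[...,2]>.083); print("plunger",np.round((X[d].min(0)+X[d].max(0))/2,4),np.round(X[d].mean(0),4))
    d=near(.572,.205,.09)&(X[...,2]>.045)&(X[...,2]<.062);P=X[d][:,:2].astype(np.float32);print("box",cv2.minAreaRect(P*1000))
```

```text
top m0 top n 57 [ 0.6434 -0.1754  0.0425] [ 0.6441 -0.1754  0.0437]
   foot 47 ((643.4891357421875, -176.59681701660156), (30.309303283691406, 33.37016677856445), 88.00309753417969)
top m1 top n 58 [ 0.5384 -0.1991  0.0413] [ 0.5377 -0.1987  0.0417]
   foot 39 ((538.6705932617188, -198.9895782470703), (31.318782806396484, 31.507909774780273), 47.609928131103516)
top m2 top n 63 [ 0.4725 -0.1741  0.0418] [ 0.4731 -0.1738  0.0426]
   foot 56 ((472.9544372558594, -175.23147583007812), (32.622589111328125, 32.943077087402344), 24.817119598388672)
top knob 85 [ 0.5445 -0.0144  0.1095] [ 0.5436 -0.0151  0.1121]
disc ((0.5445757508277893, -0.015128486789762974), 0.08094695210456848) 0.07321876513054533
mat ((0.4797371029853821, -0.3621249794960022), 0.09402043372392654)
tray ((465.62286376953125, 403.0807189941406), (119.69776916503906, 160.43263244628906), 0.9056815505027771) 0.03214053275581739
plunger [0.5721 0.2103 0.0898] [0.572  0.2099 0.0885]
box ((572.0350952148438, 210.4273223876953), (112.28190612792969, 110.18939971923828), 19.851512908935547)
side m0 top n 125 [ 0.6441 -0.1811  
[... 320 characters left out ...]
21875)
side m2 top n 128 [ 0.4734 -0.1791  0.0412] [ 0.4737 -0.1774  0.0406]
   foot 134 ((473.6298522949219, -176.6914520263672), (34.12165832519531, 35.243133544921875), 23.689002990722656)
side knob 156 [ 0.545  -0.0196  0.1073] [ 0.5449 -0.0235  0.1094]
disc ((0.5457948446273804, -0.021143654361367226), 0.08410828560590744) 0.07379919132532536
mat ((0.48034772276878357, -0.36468809843063354), 0.09445951133966446)
tray ((465.2718505859375, 400.8221130371094), (118.98889923095703, 168.2413787841797), 0.99855637550354) 0.027348038120061126
plunger [0.5728 0.206  0.0871] [0.5728 0.2034 0.0879]
box ((571.8176879882812, 206.6640625), (113.26983642578125, 113.8235092163086), 19.437162399291992)
```

View pics/b_mag.png

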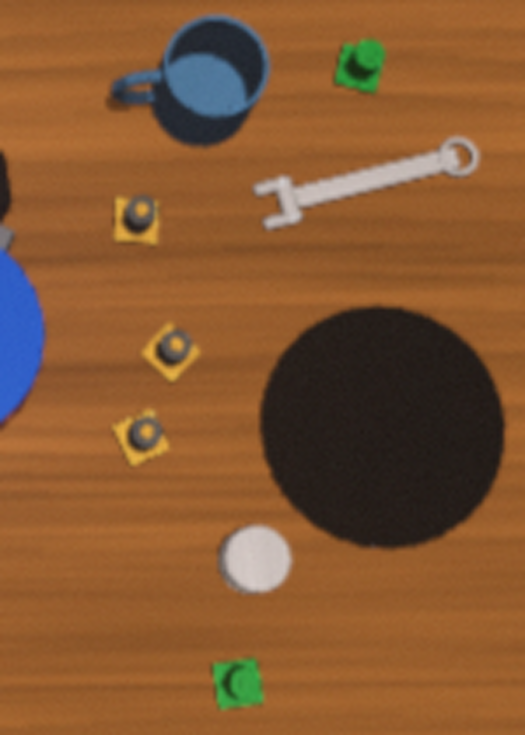

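Candidates in the top view: the dark and brass magnets are at (390,202), (399,240) and (391,265). The green look-alikes at (453,158) and (418,335) must be left alone. The crop confirms the three dark/brass ones are the real magnets. The cover with its knob is at (331,234), and the mat is at (459,261).

I'll start by moving above the knob with the tool yaw squared to the world axes.

Emit:
{"op": "send_rows", "data": {"series": [{"turn": 0.126, "grip": 1}, {"turn": 0.126, "grip": 1}, {"turn": 0.126, "grip": 1}, {"dx": 22.4, "dy": -40.3}, {"dx": 22.4, "dy": -40.3}, {"dx": 22.4, "dy": -40.3}, {"dx": 22.4, "dy": -40.3}, {"dx": 22.4, "dy": -40.3}, {"dx": 22.4, "dy": -40.3}, {"dx": 22.4, "dy": -40.3}, {"dx": 22.4, "dy": -40.3}, {"dx": 22.4, "dy": -40.3}, {"dx": 22.4, "dy": -40.3}, {"dx": 22.4, "dy": -40.3}, {"dx": 22.4, "dy": -40.3}, {"dx": 0}, {"dx": 0}], "force": 40}}

```text
schema error: expected keys grip, dx, dy, dz, turn
```

Run:
```python
from h import *
p,R,s=toolaxes(); print(p,R.round(3),s["q"].round(2),go([.5447,-.016,.2]))
w=snapshot("wrist"); save(w,"c_w.png")
X=cloud(w); k=(X[...,2]>.1)&(X[...,2]<.13)&(np.hypot(X[...,0]-.545,X[...,1]+.016)<.05); print(k.sum(),X[k].mean(0),(X[k].min(0)+X[k].max(0))/2)
```

```text
[ 0.23120744 -0.58069945  0.23874814] [[ 0.929  0.37   0.   ]
 [ 0.37  -0.929 -0.   ]
 [ 0.     0.    -1.   ]] [ 1.23  0.69 -0.19  1.57  0.16  0.9  -0.22] [ 500.1 -408.7   38.7]<stdin>:4: RuntimeWarning: Mean of empty slice.
  ret = um.true_divide(
Traceback (most recent call last):
ValueError: zero-size array to reduction operation minimum which has no identity
```

View pics/c_w.png

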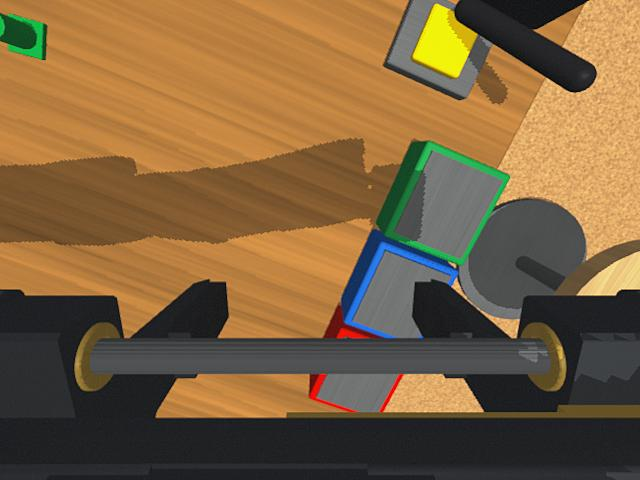

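The call was refused because every row needs all five keys, so nothing moved. I'll resend it in full.

Emit:
{"op": "send_rows", "data": {"series": [{"dx": 0, "dy": 0, "dz": 0, "turn": 0.126, "grip": 1}, {"dx": 0, "dy": 0, "dz": 0, "turn": 0.126, "grip": 1}, {"dx": 0, "dy": 0, "dz": 0, "turn": 0.127, "grip": 1}, {"dx": 22.4, "dy": -40.3, "dz": 0, "turn": 0, "grip": 1}, {"dx": 22.4, "dy": -40.3, "dz": 0, "turn": 0, "grip": 1}, {"dx": 22.4, "dy": -40.3, "dz": 0, "turn": 0, "grip": 1}, {"dx": 22.4, "dy": -40.3, "dz": 0, "turn": 0, "grip": 1}, {"dx": 22.4, "dy": -40.3, "dz": 0, "turn": 0, "grip": 1}, {"dx": 22.4, "dy": -40.3, "dz": 0, "turn": 0, "grip": 1}, {"dx": 22.4, "dy": -40.3, "dz": 0, "turn": 0, "grip": 1}, {"dx": 22.4, "dy": -40.3, "dz": 0, "turn": 0, "grip": 1}, {"dx": 22.4, "dy": -40.3, "dz": 0, "turn": 0, "grip": 1}, {"dx": 22.4, "dy": -40.3, "dz": 0, "turn": 0, "grip": 1}, {"dx": 0, "dy": 0, "dz": 0, "turn": 0, "grip": 1}, {"dx": 0, "dy": 0, "dz": 0, "turn": 0, "grip": 1}], "force": 40}}

```text
clock: 2.85
tool_pos: [0.4559, -0.1766, 0.2388]
eef_rot: [1.0, 0.002, 0.0, 0.0]
contact_force: [0.1, -0.1, -0.6]
opening: 0.999
```

Run:
```python
from h import *
p,R,s=toolaxes(); print(p,R.round(3),s["q"].round(2),go([.5447,-.016,.2]))
w=snapshot("wrist"); save(w,"c_w.png")
X=cloud(w); k=(X[...,2]>.1)&(X[...,2]<.13)&(np.hypot(X[...,0]-.545,X[...,1]+.016)<.05); print(k.sum())
if k.any(): print(X[k].mean(0),(X[k].min(0)+X[k].max(0))/2)
```

```text
[ 0.45585707 -0.17655191  0.23877479] [[ 1.     0.003  0.   ]
 [ 0.003 -1.    -0.   ]
 [ 0.     0.    -1.   ]] [ 0.3   0.51 -0.04  1.97  0.03  0.66 -1.32] [  89.4 -160.3   38.8]
1210
[ 0.54702405 -0.01706233  0.11205306] [ 0.54709355 -0.0146439   0.10803225]
```

View pics/c_w.png

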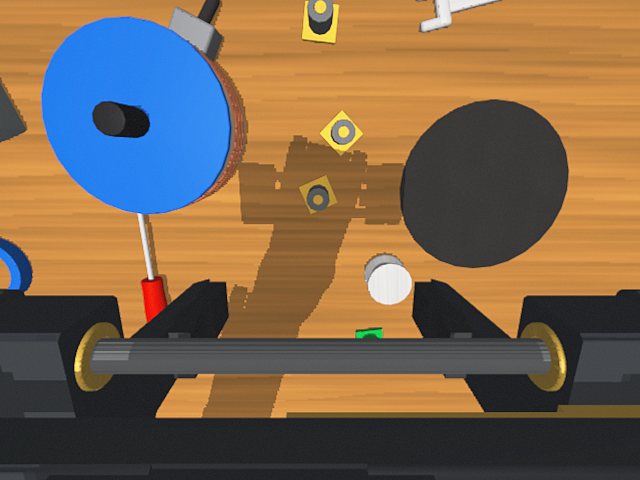

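Emit:
{"op": "send_rows", "data": {"series": [{"dx": 22.4, "dy": -40.2, "dz": 0, "turn": 0, "grip": 1}, {"dx": 22.4, "dy": -40.2, "dz": 0, "turn": 0, "grip": 1}, {"dx": 22.4, "dy": -40.2, "dz": 0, "turn": 0, "grip": 1}, {"dx": 22.4, "dy": -40.2, "dz": 0, "turn": 0, "grip": 1}, {"dx": 0, "dy": 0, "dz": 40, "turn": 0, "grip": 1}, {"dx": 0, "dy": 0, "dz": 40, "turn": 0, "grip": 1}, {"dx": 0, "dy": 0, "dz": 40, "turn": 0, "grip": 1}, {"dx": 0, "dy": 0, "dz": 25, "turn": 0, "grip": 1}, {"dx": 0, "dy": 0, "dz": 12, "turn": 0, "grip": 1}, {"dx": 0, "dy": 0, "dz": 0, "turn": 0, "grip": 1}, {"dx": 0, "dy": 0, "dz": 0, "turn": 0, "grip": 0}, {"dx": 0, "dy": 0, "dz": 0, "turn": 0, "grip": 0}, {"dx": 0, "dy": 0, "dz": 0, "turn": 0, "grip": 0}, {"dx": 0, "dy": 0, "dz": 0, "turn": 0, "grip": 0}, {"dx": 0, "dy": 0, "dz": 0, "turn": 0, "grip": 0}, {"dx": 0, "dy": 0, "dz": 0, "turn": 0, "grip": 0}], "force": 40}}

```text
clock: 4.5
tool_pos: [0.545, -0.0169, 0.082]
eef_rot: [1.0, -0.0, 0.0, 0.0]
contact_force: [-0.7, -0.2, 0.2]
opening: 0.48
```

Emit:
{"op": "send_rows", "data": {"series": [{"dx": 0, "dy": 0, "dz": 0, "turn": 0, "grip": 0}, {"dx": 0, "dy": 0, "dz": 0, "turn": 0, "grip": 0}, {"dx": 0, "dy": 0, "dz": 0, "turn": 0, "grip": 0}, {"dx": 0, "dy": 0, "dz": 0, "turn": 0, "grip": 0}, {"dx": 0, "dy": 0, "dz": 0, "turn": 0, "grip": 0}, {"dx": 0, "dy": 0, "dz": 0, "turn": 0, "grip": 0}], "force": 40}}

```text
clock: 5.1
tool_pos: [0.5449, -0.0165, 0.0817]
eef_rot: [1.0, 0.0, 0.0, -0.0]
contact_force: [0.3, 2.5, 0.9]
opening: 0.281
```

Emit:
{"op": "send_rows", "data": {"series": [{"dx": 0, "dy": 0, "dz": -10, "turn": 0, "grip": 0}, {"dx": 0, "dy": 0, "dz": -30, "turn": 0, "grip": 0}, {"dx": 0, "dy": 0, "dz": -30, "turn": 0, "grip": 0}, {"dx": -6.5, "dy": 34.6, "dz": 0, "turn": 0, "grip": 0}, {"dx": -6.5, "dy": 34.6, "dz": 0, "turn": 0, "grip": 0}, {"dx": -6.5, "dy": 34.6, "dz": 0, "turn": 0, "grip": 0}, {"dx": -6.5, "dy": 34.6, "dz": 0, "turn": 0, "grip": 0}, {"dx": -6.5, "dy": 34.6, "dz": 0, "turn": 0, "grip": 0}, {"dx": -6.5, "dy": 34.6, "dz": 0, "turn": 0, "grip": 0}, {"dx": -6.5, "dy": 34.6, "dz": 0, "turn": 0, "grip": 0}, {"dx": -6.5, "dy": 34.6, "dz": 0, "turn": 0, "grip": 0}, {"dx": -6.5, "dy": 34.6, "dz": 0, "turn": 0, "grip": 0}, {"dx": -6.5, "dy": 34.6, "dz": 0, "turn": 0, "grip": 0}, {"dx": 0, "dy": 0, "dz": 0, "turn": 0, "grip": 0}, {"dx": 0, "dy": 0, "dz": 0, "turn": 0, "grip": 0}], "force": 40}}

```text
clock: 6.6
tool_pos: [0.4782, -0.3643, 0.1517]
eef_rot: [1.0, -0.002, -0.001, 0.0]
contact_force: [0.1, 1.9, -3.2]
opening: 0.284
```

Run:
```python
from h import *
p,R,s=toolaxes(); print(p,s["opening"],s["contact_force"],go([.480,-.363,.0257]))
w=snapshot("side"); save(w,"d.png")
w=snapshot("top"); X=cloud(w); hsv=cv2.cvtColor(w["img"],cv2.COLOR_RGB2HSV)
```

```text
[ 0.47824466 -0.36431853  0.15167564] 0.2838058717342001 [ 0.05312043  1.87587467 -3.214576  ] [  1.9  -1.4 126. ]
```

View pics/d.png

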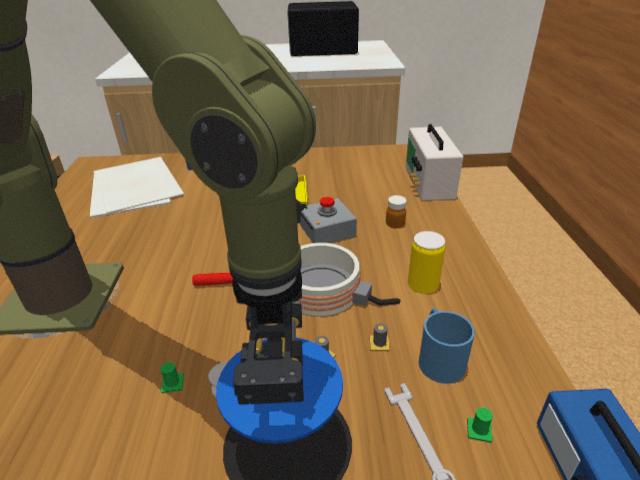

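The cover is held level over the mat, with the disc near (280,390). I'll lower it now.

Emit:
{"op": "send_rows", "data": {"series": [{"dx": 2, "dy": -1.4, "dz": 35, "turn": 0, "grip": 0}, {"dx": 0, "dy": 0, "dz": 35, "turn": 0, "grip": 0}, {"dx": 0, "dy": 0, "dz": 30, "turn": 0, "grip": 0}, {"dx": 0, "dy": 0, "dz": 15, "turn": 0, "grip": 0}, {"dx": 0, "dy": 0, "dz": 6, "turn": 0, "grip": 0}, {"dx": 0, "dy": 0, "dz": 4, "turn": 0, "grip": 0}, {"dx": 0, "dy": 0, "dz": 1, "turn": 0, "grip": 0}, {"dx": 0, "dy": 0, "dz": 0, "turn": 0, "grip": 0}, {"dx": 0, "dy": 0, "dz": 0, "turn": 0, "grip": 0}], "force": 40}}

```text
clock: 7.6
tool_pos: [0.4824, -0.362, 0.0267]
eef_rot: [1.0, -0.0, 0.001, 0.001]
contact_force: [0.0, 2.1, -3.8]
opening: 0.284
```

Emit:
{"op": "send_rows", "data": {"series": [{"dx": 0, "dy": 0, "dz": 1, "turn": 0, "grip": 0}, {"dx": 0, "dy": 0, "dz": 0.5, "turn": 0, "grip": 0}, {"dx": 0, "dy": 0, "dz": 0, "turn": 0, "grip": 1}, {"dx": 0, "dy": 0, "dz": 0, "turn": 0, "grip": 1}, {"dx": 0, "dy": 0, "dz": 0, "turn": 0, "grip": 1}, {"dx": 0, "dy": 0, "dz": 0, "turn": 0, "grip": 1}, {"dx": 0, "dy": 0, "dz": 0, "turn": 0, "grip": 1}, {"dx": 0, "dy": 0, "dz": 0, "turn": 0, "grip": 1}, {"dx": 0, "dy": 0, "dz": -20, "turn": 0, "grip": 1}, {"dx": 0, "dy": 0, "dz": -50, "turn": 0, "grip": 1}, {"dx": 0, "dy": 0, "dz": -50, "turn": 0, "grip": 1}, {"dx": -30, "dy": -20, "dz": -10, "turn": 0, "grip": 1}, {"dx": -30, "dy": -30, "dz": -10, "turn": 0, "grip": 1}, {"dx": -30, "dy": -30, "dz": 0, "turn": 0, "grip": 1}, {"dx": 0, "dy": 0, "dz": 0, "turn": 0, "grip": 1}, {"dx": 0, "dy": 0, "dz": 0, "turn": 0, "grip": 1}], "force": 40}}

```text
clock: 9.2
tool_pos: [0.3915, -0.2811, 0.1645]
eef_rot: [1.0, 0.0, -0.0, 0.0]
contact_force: [0.9, -0.6, -0.4]
opening: 0.999
```

```bash
cat > mg.py <<'E'
from h import *
def mags(p,pts,zt=.036):
    X=cloud(p); out=[]
    for x,y in pts:
        m=(np.hypot(X[...,0]-x,X[...,1]-y)<.04)&(X[...,2]>zt)&(X[...,2]<zt+.012)
        q=X[m]; out.append((m.sum(),np.round((q.min(0)+q.max(0))/2,4) if len(q) else None,np.round(q.mean(0),4) if len(q) else None))
    return out
E
python3 - <<'E'
from mg import *
p,R,s=toolaxes(); print(p)
for n in ["wrist","side","top"]:
    w=snapshot(n); save(w,f"e_{n}.png"); 
    for r in mags(w,[(.644,-.177),(.539,-.2),(.4733,-.1755)]): print(n,*r)
    X=cloud(w);hsv=cv2.cvtColor(w["img"],cv2.COLOR_RGB2HSV)
    k=(np.hypot(X[...,0]-.48,X[...,1]+.362)<.09); print("knobtop",np.nanmax(X[k][:,2])if k.any() else None)
    kk=k&(X[...,2]>.05); 
    if kk.any(): print((X[kk].min(0)+X[kk].max(0))/2)
    kk=k&(hsv[...,0]>100)&(hsv[...,0]<125)&(hsv[...,1]>120)
    if kk.sum()>50:
        P=X[kk]; A=np.c_[P[:,:2],np.ones(len(P))]; print("plane",np.linalg.lstsq(A,P[:,2],rcond=None)[0].round(3),np.median(P[:,2]))
E
```

```text
[ 0.39146292 -0.28112322  0.16454473]
wrist 0 None None
wrist 1060 [ 0.5415 -0.1983  0.0402] [ 0.541  -0.199   0.0417]
wrist 851 [ 0.4754 -0.1735  0.0404] [ 0.4755 -0.1745  0.0416]
knobtop 0.27183088619047885
[ 0.44617501 -0.3344019   0.1610163 ]
plane [-0.029  0.013  0.038] 0.017798568687750916
side 127 [ 0.6442 -0.1801  0.0404] [ 0.6442 -0.1811  0.0413]
side 135 [ 0.5395 -0.2014  0.0405] [ 0.5393 -0.2038  0.0415]
side 133 [ 0.4736 -0.1773  0.0403] [ 0.4734 -0.1792  0.0409]
knobtop 0.5403982198067541
[ 0.44292775 -0.33191823  0.29527972]
plane [-0.019  0.011  0.031] 0.01774868465525042
top 52 [ 0.6435 -0.177   0.0419] [ 0.6436 -0.176   0.0418]
top 55 [ 0.5374 -0.1995  0.042 ] [ 0.5383 -0.1985  0.0419]
top 59 [ 0.4733 -0.1736  0.0414] [ 0.4728 -0.1739  0.0416]
knobtop 0.5386012657270605
[ 0.4440223  -0.32077138  0.29470525]
plane [-0.022  0.01   0.031] 0.017189767306044844
```

View pics/e_wrist.png

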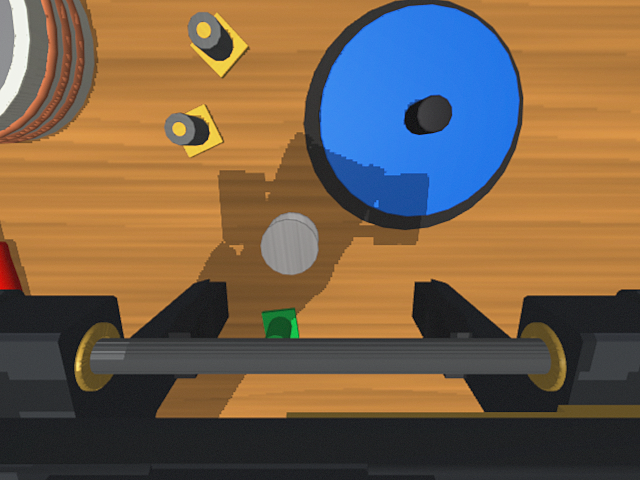

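View pics/e_side.png

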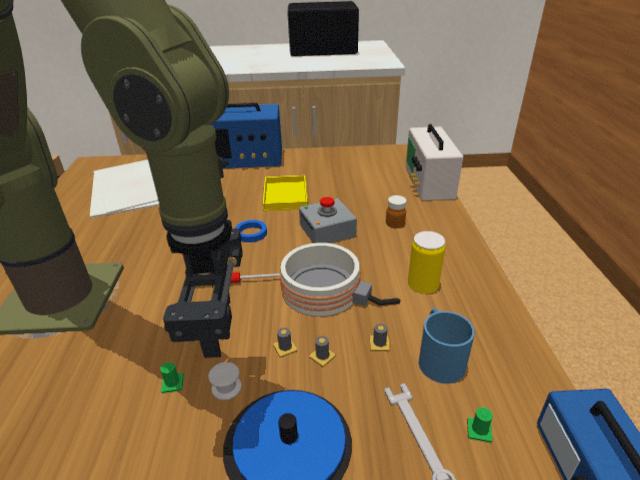

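The cover lies on the mat, with the disc top at 17.7 mm (18 expected). The side view shows it seated at (290,440). The magnets haven't moved, so I'll grasp the near one, m2.

Emit:
{"op": "send_rows", "data": {"series": [{"dx": 27.7, "dy": -35.3, "dz": 10, "turn": 0, "grip": 0.65}, {"dx": 27.7, "dy": -35.3, "dz": 10, "turn": 0, "grip": 0.65}, {"dx": 27.7, "dy": -35.3, "dz": 12, "turn": 0, "grip": 0.65}, {"dx": 0, "dy": 0, "dz": 40, "turn": 0, "grip": 0.65}, {"dx": 0, "dy": 0, "dz": 40, "turn": 0, "grip": 0.65}, {"dx": 0, "dy": 0, "dz": 25, "turn": 0, "grip": 0.65}, {"dx": 0, "dy": 0, "dz": 15, "turn": 0, "grip": 0.65}, {"dx": 0, "dy": 0, "dz": 0, "turn": 0, "grip": 0.65}, {"dx": 0, "dy": 0, "dz": 0, "turn": 0, "grip": 0}, {"dx": 0, "dy": 0, "dz": 0, "turn": 0, "grip": 0}, {"dx": 0, "dy": 0, "dz": 0, "turn": 0, "grip": 0}, {"dx": 0, "dy": 0, "dz": 0, "turn": 0, "grip": 0}, {"dx": 0, "dy": 0, "dz": 0, "turn": 0, "grip": 0}, {"dx": 0, "dy": 0, "dz": 0, "turn": 0, "grip": 0}, {"dx": 0, "dy": 0, "dz": 0, "turn": 0, "grip": 0}, {"dx": 0, "dy": 0, "dz": 0, "turn": 0, "grip": 0}], "force": 30}}

```text
clock: 10.95
tool_pos: [0.4754, -0.1757, 0.013]
eef_rot: [1.0, -0.0, 0.001, 0.0]
contact_force: [0.8, 1.3, 6.5]
opening: 0.264
```

Run:
```python
from h import *
p,R,s=toolaxes(); print(p,s["opening"],s["contact_force"],R.round(3).tolist())
w=snapshot("wrist"); save(w,"f.png")
w=snapshot("side"); save(w,"f2.png",(150,220,480,450),2); X=cloud(w)
k=(np.hypot(X[...,0]-.545,X[...,1]+.016)<.11)&(X[...,2]>.062)&(X[...,2]<.072); print(k.sum(),cv2.minEnclosingCircle(X[k][:,:2].astype(np.float32)),np.median(X[k][:,2]))
w=snapshot("top"); X=cloud(w)
k=(np.hypot(X[...,0]-.545,X[...,1]+.016)<.11)&(X[...,2]>.062)&(X[...,2]<.072); print(k.sum(),cv2.minEnclosingCircle(X[k][:,:2].astype(np.float32)),np.median(X[k][:,2]))
```

```text
[ 0.47540745 -0.17571766  0.01297458] 0.26368000701312294 [0.75059998 1.34061479 6.51478153] [[1.0, -0.0, 0.001], [-0.0, -1.0, -0.0], [0.001, 0.0, -1.0]]
603 ((0.5462766885757446, -0.018484067171812057), 0.08115839958190918) 0.06549838222200145
539 ((0.5437448024749756, -0.015517471358180046), 0.08007396012544632) 0.06554653287692375
```

View pics/f.png

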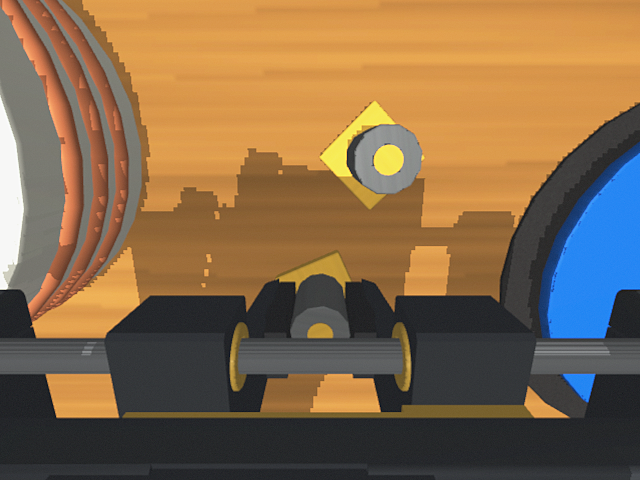

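View pics/f2.png

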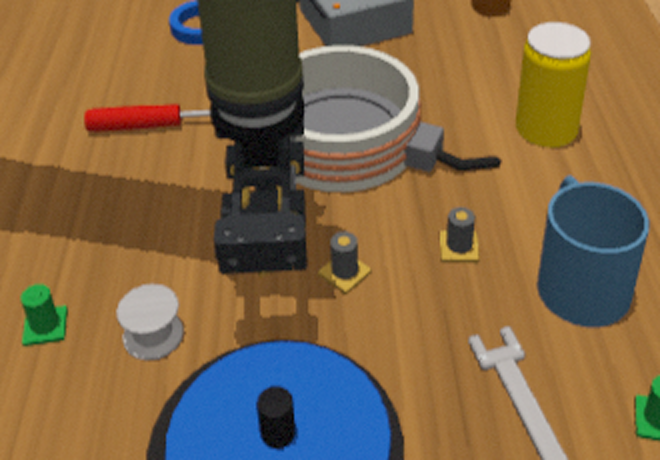

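Grasped. In the wrist view m2 is between the pads at (320,310), with an opening of 0.264. Next I'll lift it and carry it to the pot's near-left slot.

Emit:
{"op": "send_rows", "data": {"series": [{"dx": 0, "dy": 0, "dz": -20, "turn": 0, "grip": 0}, {"dx": 0, "dy": 0, "dz": -45, "turn": 0, "grip": 0}, {"dx": 0, "dy": 0, "dz": -45, "turn": 0, "grip": 0}, {"dx": 10.6, "dy": -43.2, "dz": 0, "turn": 0, "grip": 0}, {"dx": 10.7, "dy": -43.2, "dz": 0, "turn": 0, "grip": 0}, {"dx": 10.6, "dy": -43.2, "dz": 0, "turn": 0, "grip": 0}, {"dx": 10.7, "dy": -43.2, "dz": 0, "turn": 0, "grip": 0}, {"dx": 0, "dy": 0, "dz": 0, "turn": 0, "grip": 0}, {"dx": 0, "dy": 0, "dz": 0, "turn": 0, "grip": 0}], "force": 30}}

```text
clock: 12.0
tool_pos: [0.5174, -0.0015, 0.1221]
eef_rot: [1.0, 0.002, -0.0, -0.0]
contact_force: [-0.1, -1.9, -0.9]
opening: 0.263
```

Run:
```python
from h import *
print(go([.518,-.003,.0245]),get_state()["opening"])
w=snapshot("side"); save(w,"g.png",(150,180,480,420),2)
```

```text
[ 0.7  1.5 97.6] 0.26255699308802793
```

View pics/g.png

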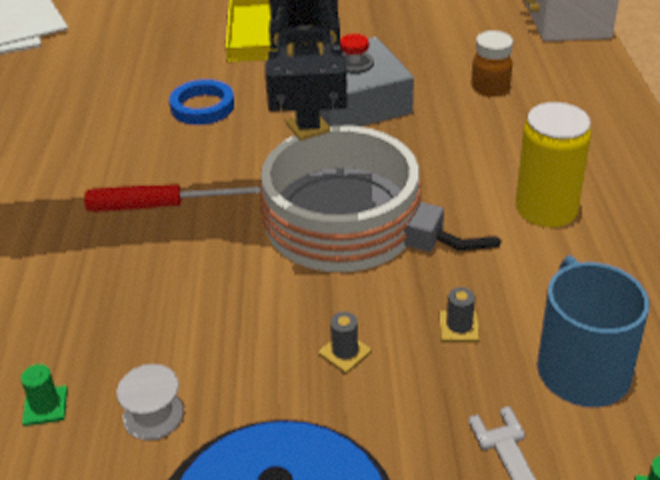

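Emit:
{"op": "send_rows", "data": {"series": [{"dx": 0.7, "dy": 1.5, "dz": 30, "turn": 0, "grip": 0}, {"dx": 0, "dy": 0, "dz": 35, "turn": 0, "grip": 0}, {"dx": 0, "dy": 0, "dz": 20, "turn": 0, "grip": 0}, {"dx": 0, "dy": 0, "dz": 8, "turn": 0, "grip": 0}, {"dx": 0, "dy": 0, "dz": 4.5, "turn": 0, "grip": 0}, {"dx": 0, "dy": 0, "dz": 0, "turn": 0, "grip": 0}, {"dx": 0, "dy": 0, "dz": 0, "turn": 0, "grip": 0}], "force": 30}}

```text
clock: 12.75
tool_pos: [0.5189, -0.0048, 0.0256]
eef_rot: [1.0, -0.0, 0.001, 0.0]
contact_force: [0.4, -0.3, -1.5]
opening: 0.26
```

Emit:
{"op": "send_rows", "data": {"series": [{"dx": 0, "dy": 0, "dz": 1.5, "turn": 0, "grip": 0}, {"dx": 0, "dy": 0, "dz": 0.5, "turn": 0, "grip": 0.4}, {"dx": 0, "dy": 0, "dz": 0, "turn": 0, "grip": 0.4}, {"dx": 0, "dy": 0, "dz": 0, "turn": 0, "grip": 0.4}, {"dx": 0, "dy": 0, "dz": 0, "turn": 0, "grip": 0.4}, {"dx": 0, "dy": 0, "dz": -20, "turn": 0, "grip": 0.4}, {"dx": 0, "dy": 0, "dz": -40, "turn": 0, "grip": 0.4}, {"dx": 0, "dy": 0, "dz": -50, "turn": 0, "grip": 0.4}, {"dx": -5, "dy": 40, "dz": -10, "turn": 0, "grip": 0.65}, {"dx": -5, "dy": 48, "dz": 0, "turn": 0, "grip": 0.65}, {"dx": -5, "dy": 48, "dz": 0, "turn": 0, "grip": 0.65}, {"dx": -20, "dy": 30, "dz": 0, "turn": 0, "grip": 0.65}, {"dx": 0, "dy": 0, "dz": 0, "turn": 0, "grip": 0.65}, {"dx": 0, "dy": 0, "dz": 0, "turn": 0, "grip": 0.65}], "force": 30}}

```text
clock: 14.15
tool_pos: [0.4828, -0.1709, 0.1428]
eef_rot: [1.0, -0.001, -0.0, -0.0]
contact_force: [-0.6, 0.6, 0.2]
opening: 0.652
```

Run:
```python
from mg import *
p,R,s=toolaxes(); print(p)
for n in ["wrist","side","top"]:
    w=snapshot(n); save(w,f"h_{n}.png") 
    for r in mags(w,[(.644,-.177),(.539,-.2)]): print(n,*r)
    for r in mags(w,[(.518,-.003)],.045): print(n,*r)
print(go([.5405,-.1995,.0125]))
```

```text
[ 0.48276367 -0.17092184  0.14275156]
wrist 511 [ 0.6393 -0.1751  0.0404] [ 0.6396 -0.175   0.0411]
wrist 865 [ 0.5415 -0.1982  0.0406] [ 0.5419 -0.198   0.0419]
wrist 1430 [0.5044 0.0056 0.051 ] [ 0.5095 -0.001   0.0512]
side 125 [ 0.6441 -0.1786  0.0403] [ 0.6441 -0.1809  0.0413]
side 136 [ 0.5395 -0.2017  0.0401] [ 0.5396 -0.2037  0.0412]
side 60 [ 0.5207 -0.009   0.0495] [ 0.5205 -0.0105  0.0508]
top 58 [ 0.6441 -0.1767  0.0418] [ 0.6433 -0.1755  0.0414]
top 0 None None
top 62 [ 0.5167 -0.0053  0.0515] [ 0.5156 -0.0052  0.051 ]
[ 56.2  31.3 130.2]
```

View pics/h_wrist.png

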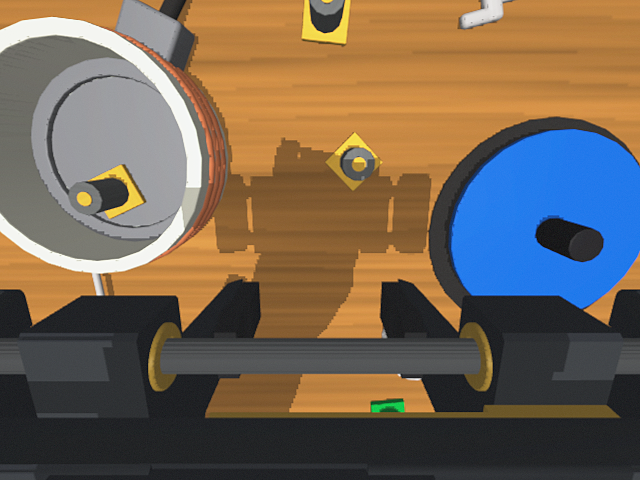

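View pics/h_top.png

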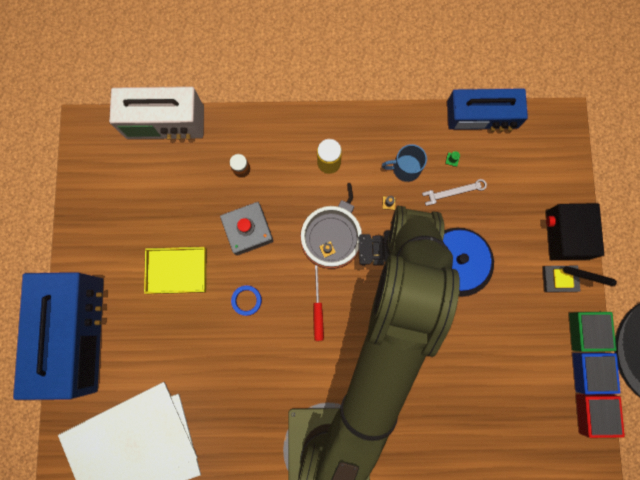

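The first magnet stands upright in the pot, at (327,249) in the top view. In the wrist view m1 is unmoved at (356,162). Next I'll grasp m1.

Emit:
{"op": "send_rows", "data": {"series": [{"dx": 28, "dy": 15.6, "dz": 10, "turn": 0, "grip": 0.65}, {"dx": 28.2, "dy": 15.6, "dz": 15, "turn": 0, "grip": 0.65}, {"dx": 0, "dy": 0, "dz": 40, "turn": 0, "grip": 0.65}, {"dx": 0, "dy": 0, "dz": 35, "turn": 0, "grip": 0.65}, {"dx": 0, "dy": 0, "dz": 20, "turn": 0, "grip": 0.65}, {"dx": 0, "dy": 0, "dz": 10, "turn": 0, "grip": 0.65}, {"dx": 0, "dy": 0, "dz": 0, "turn": 0, "grip": 0.65}, {"dx": 0, "dy": 0, "dz": 0, "turn": 0, "grip": 0}, {"dx": 0, "dy": 0, "dz": 0, "turn": 0, "grip": 0}, {"dx": 0, "dy": 0, "dz": 0, "turn": 0, "grip": 0}, {"dx": 0, "dy": 0, "dz": 0, "turn": 0, "grip": 0}, {"dx": 0, "dy": 0, "dz": 0, "turn": 0, "grip": 0}, {"dx": 0, "dy": 0, "dz": 0, "turn": 0, "grip": 0}, {"dx": 0, "dy": 0, "dz": 0, "turn": 0, "grip": 0}, {"dx": 0, "dy": 0, "dz": 0, "turn": 0, "grip": 0}], "force": 30}}

```text
clock: 15.8
tool_pos: [0.5399, -0.2013, 0.0134]
eef_rot: [1.0, -0.0, 0.001, -0.0]
contact_force: [0.6, 1.3, 5.5]
opening: 0.261
```

Emit:
{"op": "send_rows", "data": {"series": [{"dx": 0, "dy": 0, "dz": -20, "turn": 0, "grip": 0}, {"dx": 0, "dy": 0, "dz": -45, "turn": 0, "grip": 0}, {"dx": 0, "dy": 0, "dz": -45, "turn": 0, "grip": 0}, {"dx": 6.4, "dy": -39.6, "dz": 0, "turn": 0, "grip": 0}, {"dx": 6.4, "dy": -39.6, "dz": 0, "turn": 0, "grip": 0}, {"dx": 6.4, "dy": -39.6, "dz": 0, "turn": 0, "grip": 0}, {"dx": 6.4, "dy": -39.6, "dz": 0, "turn": 0, "grip": 0}, {"dx": 6.4, "dy": -39.6, "dz": 0, "turn": 0, "grip": 0}, {"dx": 0, "dy": 0, "dz": 0, "turn": 0, "grip": 0}, {"dx": 0, "dy": 0, "dz": 0, "turn": 0, "grip": 0}], "force": 30}}

```text
clock: 16.8
tool_pos: [0.5711, -0.0024, 0.1224]
eef_rot: [1.0, 0.001, -0.0, 0.0]
contact_force: [0.1, -1.0, -1.7]
opening: 0.266
```

Run:
```python
from h import *
print(go([.572,-.003,.0245]),get_state()["opening"])
w=snapshot("side"); save(w,"g2.png",(150,180,480,420),2)
```

```text
[ 0.9  0.5 97.9] 0.2655937232293413
```

View pics/g2.png

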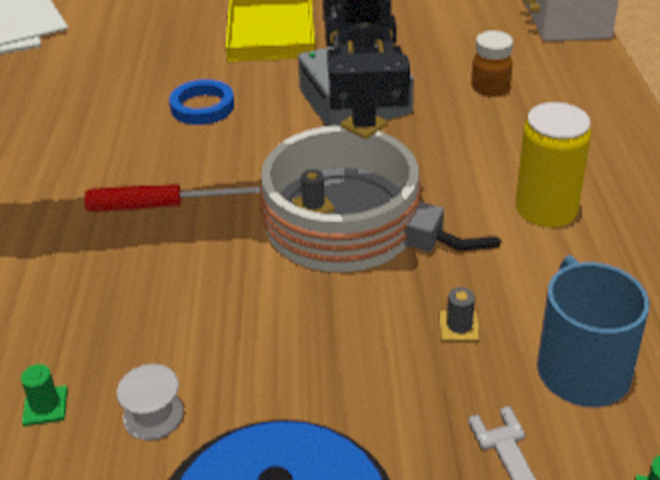

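m1 is held over the pot, with its foot at (365,125), and the first magnet is upright at (312,190).

Emit:
{"op": "send_rows", "data": {"series": [{"dx": 0.9, "dy": 0.5, "dz": 30, "turn": 0, "grip": 0}, {"dx": 0, "dy": 0, "dz": 35, "turn": 0, "grip": 0}, {"dx": 0, "dy": 0, "dz": 20, "turn": 0, "grip": 0}, {"dx": 0, "dy": 0, "dz": 8, "turn": 0, "grip": 0}, {"dx": 0, "dy": 0, "dz": 4.5, "turn": 0, "grip": 0}, {"dx": 0, "dy": 0, "dz": 1.5, "turn": 0, "grip": 0}, {"dx": 0, "dy": 0, "dz": 0.5, "turn": 0, "grip": 0}, {"dx": 0, "dy": 0, "dz": 0, "turn": 0, "grip": 0.4}, {"dx": 0, "dy": 0, "dz": 0, "turn": 0, "grip": 0.4}, {"dx": 0, "dy": 0, "dz": 0, "turn": 0, "grip": 0.4}, {"dx": 0, "dy": 0, "dz": 0, "turn": 0, "grip": 0.4}, {"dx": 0, "dy": 0, "dz": -20, "turn": 0, "grip": 0.4}, {"dx": 0, "dy": 0, "dz": -40, "turn": 0, "grip": 0.4}, {"dx": 0, "dy": 0, "dz": -50, "turn": 0, "grip": 0.4}, {"dx": 0, "dy": 40, "dz": -10, "turn": 0, "grip": 0.65}, {"dx": 0, "dy": 48, "dz": 0, "turn": 0, "grip": 0.65}, {"dx": 0, "dy": 48, "dz": 0, "turn": 0, "grip": 0.65}, {"dx": 0, "dy": 32, "dz": 0, "turn": 0, "grip": 0.65}, {"dx": 0, "dy": 0, "dz": 0, "turn": 0, "grip": 0.65}, {"dx": 0, "dy": 0, "dz": 0, "turn": 0, "grip": 0.65}], "force": 30}}

```text
clock: 18.85
tool_pos: [0.5721, -0.1726, 0.1432]
eef_rot: [1.0, -0.001, -0.0, -0.0]
contact_force: [0.3, 0.5, 0.3]
opening: 0.648
```

Run:
```python
from mg import *
p,R,s=toolaxes(); print(p)
for n in ["wrist","side","top"]:
    w=snapshot(n); save(w,f"i_{n}.png") 
    for r in mags(w,[(.644,-.177)]): print(n,*r)
    for r in mags(w,[(.51,-.003),(.58,-.003)],.045): print(n,*r)
print(go([.6455,-.1775,.0125]))
```

```text
[ 0.57205721 -0.17261374  0.14320733]
wrist 895 [ 0.6467 -0.175   0.0419] [ 0.6471 -0.1751  0.0419]
wrist 0 None None
wrist 1131 [0.5893 0.0078 0.051 ] [ 0.5811 -0.0013  0.0513]
side 122 [ 0.6443 -0.1787  0.0407] [ 0.644  -0.1807  0.0415]
side 149 [0.502  0.0071 0.051 ] [0.5047 0.0012 0.0512]
side 0 None None
top 0 None None
top 59 [ 0.5158 -0.0053  0.0512] [ 0.5154 -0.0055  0.0508]
top 79 [0.588  0.0054 0.0509] [ 0.5813 -0.0038  0.0509]
[ 72.9   8.2 130.6]
```

View pics/i_wrist.png

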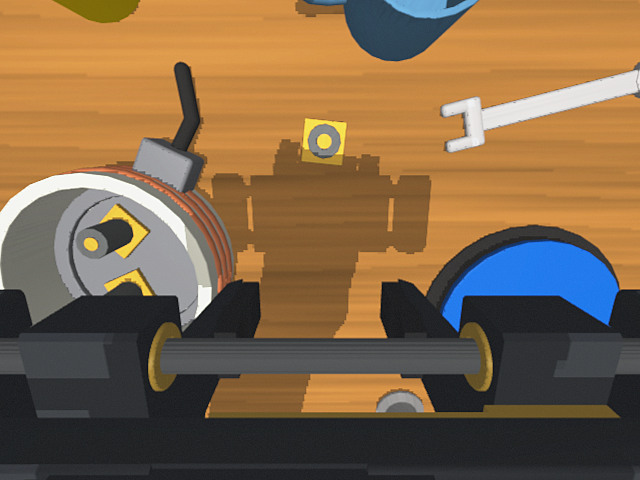

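View pics/i_side.png

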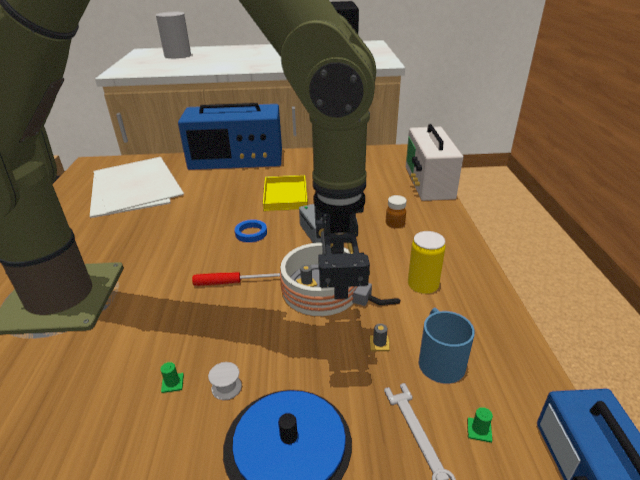

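m0 stands unmoved at (323,138) in the wrist view. In the pot, one magnet shows fully at (90,240); the other is partly hidden at (125,285). I'll grasp m0; the mug clearance is about 17 mm.

Emit:
{"op": "send_rows", "data": {"series": [{"dx": 36, "dy": 4.1, "dz": 10, "turn": 0, "grip": 0.65}, {"dx": 36.5, "dy": 4, "dz": 15, "turn": 0, "grip": 0.65}, {"dx": 0, "dy": 0, "dz": 40, "turn": 0, "grip": 0.65}, {"dx": 0, "dy": 0, "dz": 35, "turn": 0, "grip": 0.65}, {"dx": 0, "dy": 0, "dz": 20, "turn": 0, "grip": 0.65}, {"dx": 0, "dy": 0, "dz": 10.5, "turn": 0, "grip": 0.65}, {"dx": 0, "dy": 0, "dz": 0, "turn": 0, "grip": 0.65}, {"dx": 0, "dy": 0, "dz": 0, "turn": 0, "grip": 0}, {"dx": 0, "dy": 0, "dz": 0, "turn": 0, "grip": 0}, {"dx": 0, "dy": 0, "dz": 0, "turn": 0, "grip": 0}, {"dx": 0, "dy": 0, "dz": 0, "turn": 0, "grip": 0}, {"dx": 0, "dy": 0, "dz": 0, "turn": 0, "grip": 0}, {"dx": 0, "dy": 0, "dz": 0, "turn": 0, "grip": 0}, {"dx": 0, "dy": 0, "dz": 0, "turn": 0, "grip": 0}, {"dx": 0, "dy": 0, "dz": 0, "turn": 0, "grip": 0}], "force": 30}}

```text
clock: 20.5
tool_pos: [0.6454, -0.1798, 0.0136]
eef_rot: [1.0, -0.0, 0.001, -0.0]
contact_force: [-1.5, 1.9, 5.6]
opening: 0.26
```

Next target is (0.545, -0.044), so dx is -100 and dy is -136.

Emit:
{"op": "send_rows", "data": {"series": [{"dx": 0, "dy": 0, "dz": -20, "turn": 0, "grip": 0}, {"dx": 0, "dy": 0, "dz": -45, "turn": 0, "grip": 0}, {"dx": 0, "dy": 0, "dz": -45, "turn": 0, "grip": 0}, {"dx": -25, "dy": -34, "dz": 0, "turn": 0, "grip": 0}, {"dx": -25, "dy": -34, "dz": 0, "turn": 0, "grip": 0}, {"dx": -25, "dy": -34, "dz": 0, "turn": 0, "grip": 0}, {"dx": -25, "dy": -34, "dz": 0, "turn": 0, "grip": 0}, {"dx": 0, "dy": 0, "dz": 0, "turn": 0, "grip": 0}, {"dx": 0, "dy": 0, "dz": 0, "turn": 0, "grip": 0}], "force": 30}}

```text
clock: 21.4
tool_pos: [0.5445, -0.0435, 0.1227]
eef_rot: [1.0, 0.001, -0.0, 0.0]
contact_force: [0.3, -0.5, -1.4]
opening: 0.262
```

Run:
```python
from h import *
print(go([.545,-.044,.0245]),get_state()["opening"])
w=snapshot("side"); save(w,"g3.png",(150,180,480,420),2)
w=snapshot("wrist"); save(w,"g3w.png")
```

```text
[ 0.6  0.5 98.2] 0.2615076906661765
```

View pics/g3.png

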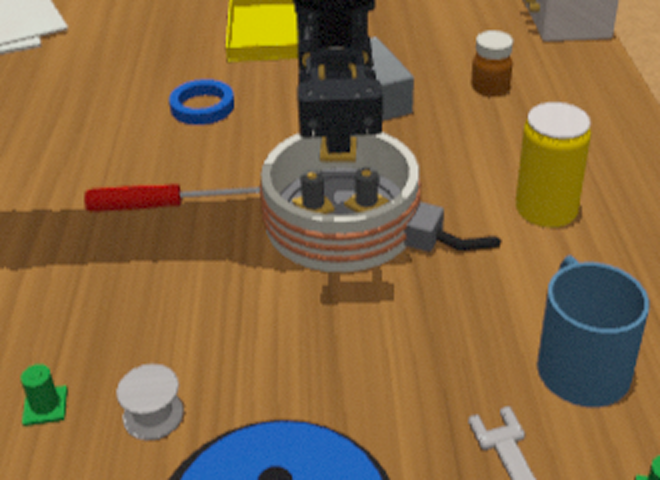

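View pics/g3w.png

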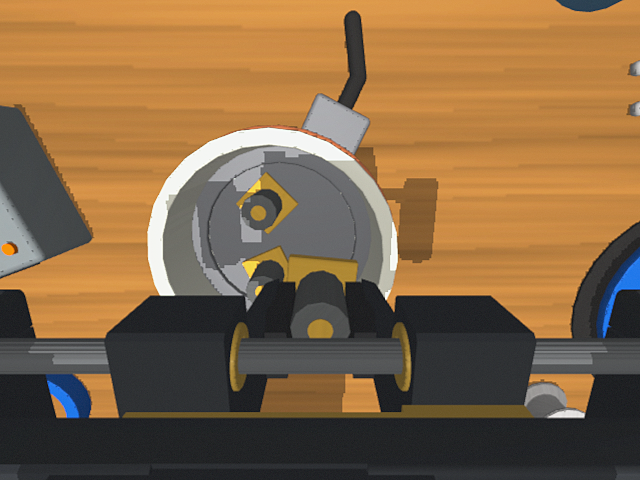

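Both magnets stand upright in the pot and the slot on the right is free. I'll lower the third.

Emit:
{"op": "send_rows", "data": {"series": [{"dx": 0.6, "dy": 0.5, "dz": 30, "turn": 0, "grip": 0}, {"dx": 0, "dy": 0, "dz": 35, "turn": 0, "grip": 0}, {"dx": 0, "dy": 0, "dz": 20, "turn": 0, "grip": 0}, {"dx": 0, "dy": 0, "dz": 8, "turn": 0, "grip": 0}, {"dx": 0, "dy": 0, "dz": 4.5, "turn": 0, "grip": 0}, {"dx": 0, "dy": 0, "dz": 1.5, "turn": 0, "grip": 0}, {"dx": 0, "dy": 0, "dz": 0.5, "turn": 0, "grip": 0}, {"dx": 0, "dy": 0, "dz": 0, "turn": 0, "grip": 0.4}, {"dx": 0, "dy": 0, "dz": 0, "turn": 0, "grip": 0.4}, {"dx": 0, "dy": 0, "dz": 0, "turn": 0, "grip": 0.4}, {"dx": 0, "dy": 0, "dz": 0, "turn": 0, "grip": 0.4}, {"dx": 0, "dy": 0, "dz": -20, "turn": 0, "grip": 0.4}, {"dx": 0, "dy": 0, "dz": -40, "turn": 0, "grip": 0.4}, {"dx": 0, "dy": 0, "dz": -50, "turn": 0, "grip": 0.4}, {"dx": -12, "dy": 40, "dz": 0, "turn": 0, "grip": 0.65}, {"dx": -12, "dy": 48, "dz": 0, "turn": 0, "grip": 0.65}, {"dx": -12, "dy": 48, "dz": 0, "turn": 0, "grip": 0.65}, {"dx": -12, "dy": 45, "dz": 0, "turn": 0, "grip": 0.65}, {"dx": 0, "dy": 0, "dz": 0, "turn": 0, "grip": 0.65}, {"dx": 0, "dy": 0, "dz": 0, "turn": 0, "grip": 0.65}], "force": 30}}

```text
clock: 23.5
tool_pos: [0.4968, -0.2271, 0.1333]
eef_rot: [1.0, -0.002, 0.0, 0.0]
contact_force: [0.6, 0.5, 0.6]
opening: 0.654
```

Run:
```python
from mg import *
p,R,s=toolaxes(); print(p)
for n in ["side","top"]:
    w=snapshot(n); save(w,f"j_{n}.png",(250,180,440,340) if n=="top" else (150,180,480,420),3 if n=="top" else 2) 
    X=cloud(w); m=(np.hypot(X[...,0]-.545,X[...,1]+.016)<.06)&(X[...,2]>.045)&(X[...,2]<.056)
    k,l,st,c=cv2.connectedComponentsWithStats(m.astype(np.uint8))
    for i in range(1,k):
        if st[i,4]>15: q=X[l==i]; print(n,st[i,4],q.mean(0).round(4))
    m=(np.hypot(X[...,0]-.48,X[...,1]+.362)<.03)&(X[...,2]>.05)&(X[...,2]<.065); 
    if m.any(): print("knob",m.sum(),X[m].mean(0),(X[m].min(0)+X[m].max(0))/2)
print(go([.4824,-.362,.0265]))
```

```text
[ 0.49677439 -0.22706627  0.13331046]
side 20 [ 0.525  -0.0099  0.0501]
side 93 [ 0.5722 -0.0107  0.0508]
side 99 [ 0.545  -0.0511  0.0508]
knob 273 [ 0.4830993  -0.36743296  0.05683781] [ 0.4829609  -0.36605888  0.05563899]
top 59 [ 0.5708 -0.0044  0.051 ]
top 61 [ 0.5439 -0.0452  0.0502]
top 65 [ 0.5149 -0.0051  0.0513]
[-15.9 138.1 106.6]
```

View pics/j_side.png

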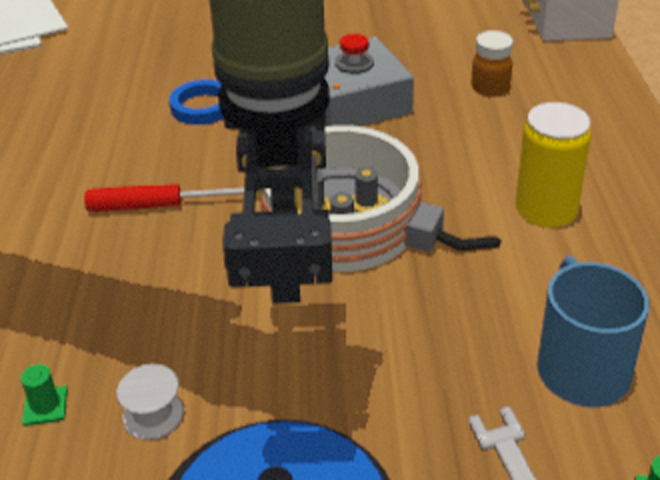

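View pics/j_top.png

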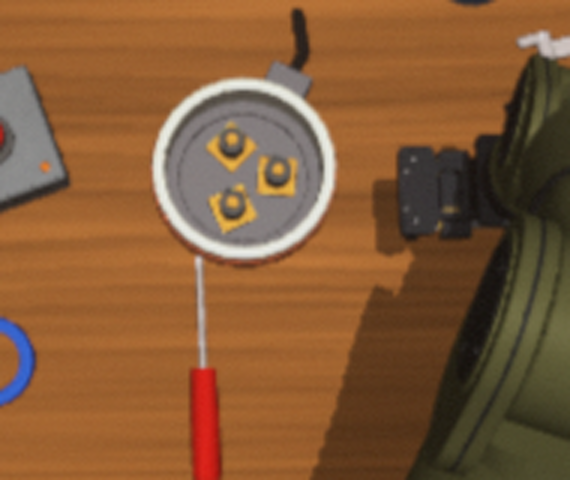

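All three magnets stand upright in the pot, at (232,143), (277,172) and (232,204) in the crop. I'll fetch the cover.

Emit:
{"op": "send_rows", "data": {"series": [{"dx": -5, "dy": 46, "dz": 0, "turn": 0, "grip": 0.75}, {"dx": -5, "dy": 46, "dz": 0, "turn": 0, "grip": 0.75}, {"dx": -5.5, "dy": 46, "dz": 0, "turn": 0, "grip": 0.75}, {"dx": 0, "dy": 0, "dz": 20, "turn": 0, "grip": 0.75}, {"dx": 0, "dy": 0, "dz": 40, "turn": 0, "grip": 0.75}, {"dx": 0, "dy": 0, "dz": 30, "turn": 0, "grip": 0.75}, {"dx": 0, "dy": 0, "dz": 16.5, "turn": 0, "grip": 0.75}, {"dx": 0, "dy": 0, "dz": 0, "turn": 0, "grip": 0.75}, {"dx": 0, "dy": 0, "dz": 0, "turn": 0, "grip": 0}, {"dx": 0, "dy": 0, "dz": 0, "turn": 0, "grip": 0}, {"dx": 0, "dy": 0, "dz": 0, "turn": 0, "grip": 0}, {"dx": 0, "dy": 0, "dz": 0, "turn": 0, "grip": 0}, {"dx": 0, "dy": 0, "dz": 0, "turn": 0, "grip": 0}, {"dx": 0, "dy": 0, "dz": 0, "turn": 0, "grip": 0}, {"dx": 0, "dy": 0, "dz": 0, "turn": 0, "grip": 0}, {"dx": 0, "dy": 0, "dz": 0, "turn": 0, "grip": 0}, {"dx": 0, "dy": 0, "dz": 0, "turn": 0, "grip": 0}], "force": 40}}

```text
clock: 25.3
tool_pos: [0.4821, -0.3634, 0.0273]
eef_rot: [1.0, -0.0, 0.0, -0.0]
contact_force: [0.4, 2.0, 5.2]
opening: 0.287
```

Emit:
{"op": "send_rows", "data": {"series": [{"dx": 0, "dy": 0, "dz": -15, "turn": 0, "grip": 0}, {"dx": 0, "dy": 0, "dz": -35, "turn": 0, "grip": 0}, {"dx": 0, "dy": 0, "dz": -40, "turn": 0, "grip": 0}, {"dx": 0, "dy": 0, "dz": -35, "turn": 0, "grip": 0}, {"dx": 6.3, "dy": -34.7, "dz": 0, "turn": 0, "grip": 0}, {"dx": 6.3, "dy": -34.7, "dz": 0, "turn": 0, "grip": 0}, {"dx": 6.3, "dy": -34.7, "dz": 0, "turn": 0, "grip": 0}, {"dx": 6.3, "dy": -34.7, "dz": 0, "turn": 0, "grip": 0}, {"dx": 6.3, "dy": -34.7, "dz": 0, "turn": 0, "grip": 0}, {"dx": 6.3, "dy": -34.7, "dz": 0, "turn": 0, "grip": 0}, {"dx": 6.3, "dy": -34.7, "dz": 0, "turn": 0, "grip": 0}, {"dx": 6.3, "dy": -34.7, "dz": 0, "turn": 0, "grip": 0}, {"dx": 6.3, "dy": -34.7, "dz": 0, "turn": 0, "grip": 0}, {"dx": 6.3, "dy": -34.7, "dz": 0, "turn": 0, "grip": 0}, {"dx": 0, "dy": 0, "dz": 0, "turn": 0, "grip": 0}, {"dx": 0, "dy": 0, "dz": 0, "turn": 0, "grip": 0}], "force": 40}}

```text
clock: 26.9
tool_pos: [0.5448, -0.0158, 0.152]
eef_rot: [1.0, 0.001, -0.0, 0.0]
contact_force: [0.3, -1.5, -2.7]
opening: 0.282
```

Run:
```python
from h import *
print(go([.545,-.0165,.0827]),get_state()["opening"],get_state()["contact_force"])
for n,b in [("side",(150,100,480,400)),("top",(220,140,440,340)),("wrist",(0,0,640,480))]:
    w=snapshot(n); save(w,f"k_{n}.png",b,2 if n!="wrist" else 1)
    X=cloud(w);hsv=cv2.cvtColor(w["img"],cv2.COLOR_RGB2HSV)
    k=(np.hypot(X[...,0]-.545,X[...,1]+.016)<.1)&(hsv[...,0]>100)&(hsv[...,0]<125)&(hsv[...,1]>120)&(X[...,2]>.1)
    if k.sum()>50:
        P=X[k]; A=np.c_[P[:,:2]-[.545,-.016],np.ones(len(P))]; print(n,k.sum(),"plane",np.linalg.lstsq(A,P[:,2],rcond=None)[0].round(3),cv2.minEnclosingCircle(P[:,:2].astype(np.float32)))
```

```text
[ 0.2  0.7 69.3] 0.28234786202243684 [ 0.29697672 -1.46497123 -2.70682353]
side 2714 plane [-0.011 -0.066  0.144] ((0.5450636744499207, -0.02618783712387085), 0.08621139079332352)
top 197 plane [-0.568 -3.889  0.377] ((0.5525146722793579, 0.040506117045879364), 0.05141940340399742)
wrist 50587 plane [-0.006  0.004  0.143] ((0.5499594211578369, -0.015369590371847153), 0.08433078229427338)
```

View pics/k_side.png

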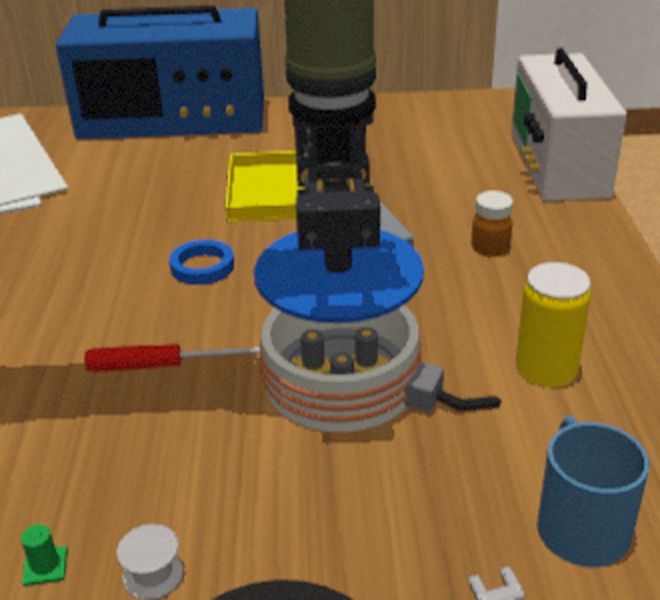

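The cover is level over the pot, and the three magnets are visible below it. I'll lower it slowly.

Emit:
{"op": "send_rows", "data": {"series": [{"dx": 0.2, "dy": 0.7, "dz": 25, "turn": 0, "grip": 0}, {"dx": 0, "dy": 0, "dz": 25, "turn": 0, "grip": 0}, {"dx": 0, "dy": 0, "dz": 8, "turn": 0, "grip": 0}, {"dx": 0, "dy": 0, "dz": 3, "turn": 0, "grip": 0}, {"dx": 0, "dy": 0, "dz": 3, "turn": 0, "grip": 0}, {"dx": 0, "dy": 0, "dz": 2, "turn": 0, "grip": 0}, {"dx": 0, "dy": 0, "dz": 1.5, "turn": 0, "grip": 0}, {"dx": 0, "dy": 0, "dz": 1, "turn": 0, "grip": 0}, {"dx": 0, "dy": 0, "dz": 0, "turn": 0, "grip": 0}, {"dx": 0, "dy": 0, "dz": 0, "turn": 0, "grip": 0}], "force": 40}}

```text
clock: 28.05
tool_pos: [0.5454, -0.0173, 0.0834]
eef_rot: [1.0, 0.0, 0.0, -0.0]
contact_force: [0.7, -0.1, -3.7]
opening: 0.28
```

Emit:
{"op": "send_rows", "data": {"series": [{"dx": 0, "dy": 0, "dz": 1, "turn": 0, "grip": 0}, {"dx": 0, "dy": 0, "dz": 0.5, "turn": 0, "grip": 0}, {"dx": 0, "dy": 0, "dz": 0, "turn": 0, "grip": 0}, {"dx": 0, "dy": 0, "dz": 0, "turn": 0, "grip": 0}], "force": 40}}

```text
clock: 28.45
tool_pos: [0.5454, -0.0173, 0.0832]
eef_rot: [1.0, -0.0, 0.001, 0.0]
contact_force: [-3.6, 0.6, 11.0]
opening: 0.284
```

Emit:
{"op": "send_rows", "data": {"series": [{"dx": 0, "dy": 0, "dz": -0.5, "turn": 0, "grip": 0}, {"dx": 0, "dy": 0, "dz": 0, "turn": 0, "grip": 0.75}, {"dx": 0, "dy": 0, "dz": 0, "turn": 0, "grip": 0.75}, {"dx": 0, "dy": 0, "dz": 0, "turn": 0, "grip": 0.75}, {"dx": 0, "dy": 0, "dz": 0, "turn": 0, "grip": 0.75}, {"dx": 0, "dy": 0, "dz": 0, "turn": 0, "grip": 0.75}, {"dx": 0, "dy": 0, "dz": -20, "turn": 0, "grip": 0.75}, {"dx": 0, "dy": 0, "dz": -40, "turn": 0, "grip": 0.75}, {"dx": 0, "dy": 0, "dz": -40, "turn": 0, "grip": 0.75}, {"dx": -15, "dy": -40, "dz": 0, "turn": 0, "grip": 0}, {"dx": -15, "dy": -40, "dz": 0, "turn": 0, "grip": 0}, {"dx": -15, "dy": -40, "dz": 0, "turn": 0, "grip": 0}, {"dx": -15, "dy": -40, "dz": 0, "turn": 0, "grip": 0}, {"dx": 0, "dy": -35, "dz": 0, "turn": 0, "grip": 0}, {"dx": 0, "dy": 0, "dz": 0, "turn": 0, "grip": 0}, {"dx": 0, "dy": 0, "dz": 0, "turn": 0, "grip": 0}, {"dx": 0, "dy": 0, "dz": 0, "turn": 0, "grip": 0}], "force": 40}}

```text
clock: 30.15
tool_pos: [0.4854, 0.176, 0.1821]
eef_rot: [1.0, -0.001, -0.0, 0.001]
contact_force: [0.7, 0.5, 0.1]
opening: 0.049
```

Run:
```python
from h import *
print(go([.572,.208,.1]),get_state()["opening"],get_state()["tool_pos"])
for n in ["side","top","wrist"]:
    w=snapshot(n); save(w,f"l_{n}.png")
    X=cloud(w);hsv=cv2.cvtColor(w["img"],cv2.COLOR_RGB2HSV)
    k=(np.hypot(X[...,0]-.545,X[...,1]+.016)<.1)&(hsv[...,0]>100)&(hsv[...,0]<125)&(hsv[...,1]>120)&(X[...,2]>.05)
    if k.sum()>50:
        P=X[k]; A=np.c_[P[:,:2]-[.545,-.016],np.ones(len(P))]; print(n,k.sum(),"plane",np.linalg.lstsq(A,P[:,2],rcond=None)[0].round(3),cv2.minEnclosingCircle(P[:,:2].astype(np.float32)))
    k=(np.hypot(X[...,0]-.545,X[...,1]+.016)<.04)&(X[...,2]>.1)
    if k.sum()>5: print("knob",((X[k].min(0)+X[k].max(0))/2).round(4),X[k][:,2].max())
    k=(np.hypot(X[...,0]-.572,X[...,1]-.208)<.03)&(X[...,2]>.08)&(X[...,2]<.1)&(hsv[...,1]>140)
    if k.sum()>5: print("plunger",((X[k].min(0)+X[k].max(0))/2).round(4),np.median(X[k],0))
```

```text
[ 86.6 -32.3  82.1] 0.049483976316525576 [0.48536252 0.17598441 0.18212291]
side 3032 plane [0.    0.005 0.074] ((0.5455380082130432, -0.021551137790083885), 0.0834900364279747)
knob [ 0.545  -0.0222  0.1079] 0.11560753467559103
plunger [0.5729 0.2075 0.0859] [0.57307184 0.20074483 0.08808403]
top 2885 plane [-0.002 -0.003  0.073] ((0.5462880730628967, -0.01897604577243328), 0.08174959570169449)
knob [ 0.5447 -0.017   0.1093] 0.11832183197777396
wrist 29733 plane [-0.    -0.002  0.074] ((0.5479748845100403, -0.016312388703227043), 0.08205348253250122)
knob [ 0.5483 -0.0142  0.108 ] 0.11594809288377748
plunger [0.5754 0.2114 0.0858] [0.57553691 0.21094209 0.08873778]
```

View pics/l_side.png

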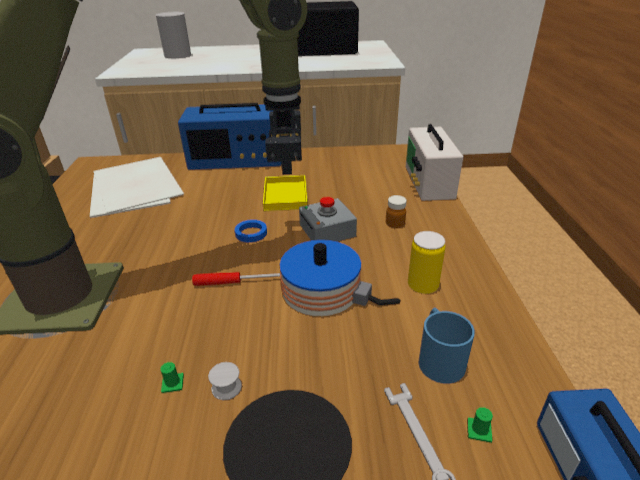

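View pics/l_wrist.png

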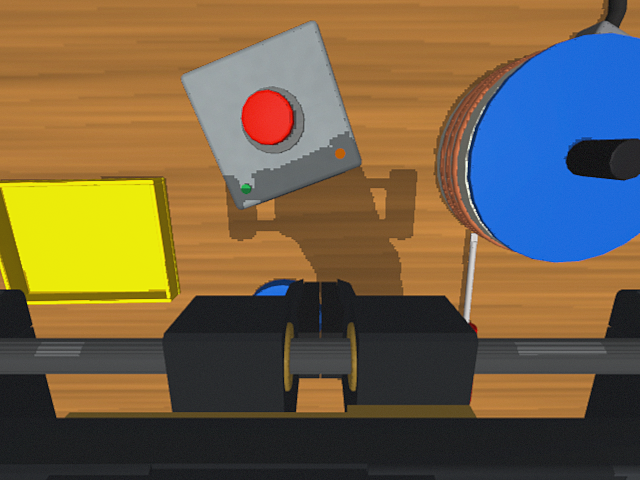

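The cover is home: its plane is flat at z 0.074 in all three views. The plunger is at about (0.573, 0.209), so I'll press it.

Emit:
{"op": "send_rows", "data": {"series": [{"dx": 43, "dy": -16.5, "dz": 20, "turn": 0, "grip": 0}, {"dx": 44.5, "dy": -16.5, "dz": 20, "turn": 0, "grip": 0}, {"dx": 0, "dy": 0, "dz": 30, "turn": 0, "grip": 0}, {"dx": 0, "dy": 0, "dz": 15, "turn": 0, "grip": 0}, {"dx": 0, "dy": 0, "dz": 0, "turn": 0, "grip": 0}, {"dx": 0, "dy": 0, "dz": 0, "turn": 0, "grip": 0}, {"dx": 0, "dy": 0, "dz": 5, "turn": 0, "grip": 0}, {"dx": 0, "dy": 0, "dz": 5, "turn": 0, "grip": 0}, {"dx": 0, "dy": 0, "dz": 5, "turn": 0, "grip": 0}, {"dx": 0, "dy": 0, "dz": 5, "turn": 0, "grip": 0}, {"dx": 0, "dy": 0, "dz": 2, "turn": 0, "grip": 0}, {"dx": 0, "dy": 0, "dz": 0, "turn": 0, "grip": 0}, {"dx": 0, "dy": 0, "dz": 0, "turn": 0, "grip": 0}], "force": 40}}

```text
clock: 31.6
tool_pos: [0.5718, 0.2102, 0.0769]
eef_rot: [1.0, -0.0, 0.001, -0.0]
contact_force: [-1.0, -0.8, 9.3]
opening: 0.005
```

Emit:
{"op": "send_rows", "data": {"series": [{"dx": 0, "dy": 0, "dz": 2, "turn": 0, "grip": 0}, {"dx": 0, "dy": 0, "dz": 1.5, "turn": 0, "grip": 0}, {"dx": 0, "dy": 0, "dz": 1, "turn": 0, "grip": 0}, {"dx": 0, "dy": 0, "dz": 0, "turn": 0, "grip": 0}, {"dx": 0, "dy": 0, "dz": 0, "turn": 0, "grip": 0}, {"dx": 0, "dy": 0, "dz": 0, "turn": 0, "grip": 0}], "force": 40}}

```text
clock: 32.2
tool_pos: [0.5719, 0.2102, 0.0753]
eef_rot: [1.0, -0.0, 0.001, -0.0]
contact_force: [-6.5, -2.3, 29.0]
opening: 0.006
```

At 29 N it's hard against the stop, with the TCP at 0.0753. I'll release and return above the cover.

Emit:
{"op": "send_rows", "data": {"series": [{"dx": 0, "dy": 0, "dz": -10, "turn": 0, "grip": 0}, {"dx": 0, "dy": 0, "dz": -30, "turn": 0, "grip": 0}, {"dx": 0, "dy": 0, "dz": -40, "turn": 0, "grip": 0}, {"dx": 0, "dy": 0, "dz": -30, "turn": 0, "grip": 0}, {"dx": -5, "dy": 45, "dz": 0, "turn": 0, "grip": 0.75}, {"dx": -5, "dy": 45, "dz": 0, "turn": 0, "grip": 0.75}, {"dx": -5, "dy": 45, "dz": 0, "turn": 0, "grip": 0.75}, {"dx": -5, "dy": 45, "dz": 0, "turn": 0, "grip": 0.75}, {"dx": -6, "dy": 46, "dz": 0, "turn": 0, "grip": 0.75}, {"dx": 0, "dy": 0, "dz": 0, "turn": 0, "grip": 0.75}, {"dx": 0, "dy": 0, "dz": 0, "turn": 0, "grip": 0.75}], "force": 40}}

```text
clock: 33.3
tool_pos: [0.545, -0.0173, 0.1814]
eef_rot: [1.0, -0.002, -0.0, 0.0]
contact_force: [0.0, -0.3, 0.0]
opening: 0.62
```

Run:
```python
from h import *
print(go([.5454,-.0173,.0825]),get_state()["opening"],get_state()["tool_pos"])
w=snapshot("side"); save(w,"m.png",(150,100,480,400),2)
X=cloud(w);hsv=cv2.cvtColor(w["img"],cv2.COLOR_RGB2HSV)
k=(np.hypot(X[...,0]-.572,X[...,1]-.208)<.03)&(X[...,2]>.07)&(X[...,2]<.1)&(hsv[...,1]>140)
if k.sum()>5: print("plunger",np.percentile(X[k][:,2],[50,90]))
```

```text
[ 0.4 -0.  98.9] 0.6197029832180804 [ 0.54496445 -0.0173015   0.18137318]
```

View pics/m.png

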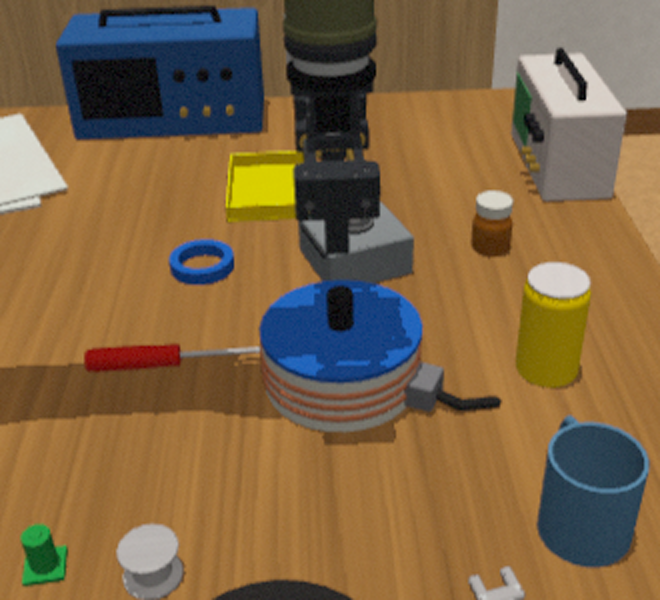

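The cover is still home, with the knob at (340,308). The plunger is hidden behind the gripper, so I'll check it later. Now I'll grasp the cover again.

Emit:
{"op": "send_rows", "data": {"series": [{"dx": 0.4, "dy": 0, "dz": 40, "turn": 0, "grip": 0.75}, {"dx": 0, "dy": 0, "dz": 35, "turn": 0, "grip": 0.75}, {"dx": 0, "dy": 0, "dz": 15, "turn": 0, "grip": 0.75}, {"dx": 0, "dy": 0, "dz": 9, "turn": 0, "grip": 0.75}, {"dx": 0, "dy": 0, "dz": 0, "turn": 0, "grip": 0.75}, {"dx": 0, "dy": 0, "dz": 0, "turn": 0, "grip": 0}, {"dx": 0, "dy": 0, "dz": 0, "turn": 0, "grip": 0}, {"dx": 0, "dy": 0, "dz": 0, "turn": 0, "grip": 0}, {"dx": 0, "dy": 0, "dz": 0, "turn": 0, "grip": 0}, {"dx": 0, "dy": 0, "dz": 0, "turn": 0, "grip": 0}, {"dx": 0, "dy": 0, "dz": 0, "turn": 0, "grip": 0}, {"dx": 0, "dy": 0, "dz": 0, "turn": 0, "grip": 0}, {"dx": 0, "dy": 0, "dz": 0, "turn": 0, "grip": 0}, {"dx": 0, "dy": 0, "dz": 0, "turn": 0, "grip": 0}], "force": 40}}

```text
clock: 34.75
tool_pos: [0.5458, -0.0163, 0.0827]
eef_rot: [1.0, -0.0, 0.0, 0.0]
contact_force: [-1.2, -1.8, 5.9]
opening: 0.282
```

Run:
```python
from h import *
print(get_state()["opening"],get_state()["tool_pos"])
w=snapshot("top"); save(w,"n.png",(200,180,440,340),3)
X=cloud(w);hsv=cv2.cvtColor(w["img"],cv2.COLOR_RGB2HSV)
k=(np.hypot(X[...,0]-.572,X[...,1]-.208)<.03)&(X[...,2]>.07)&(X[...,2]<.1)&(hsv[...,1]>140)
print(k.sum(),"plunger",np.percentile(X[k][:,2],[50,90]))
```

```text
0.2820790350356615 [ 0.54578163 -0.01627878  0.08271448]
144 plunger [0.0877365  0.09170941]
```

The plunger is back up, with its top at about 88–89 mm. I'll lift the cover to the mat with dx -65 and dy +346.5.

Emit:
{"op": "send_rows", "data": {"series": [{"dx": 0, "dy": 0, "dz": -10, "turn": 0, "grip": 0}, {"dx": 0, "dy": 0, "dz": -30, "turn": 0, "grip": 0}, {"dx": 0, "dy": 0, "dz": -30, "turn": 0, "grip": 0}, {"dx": -6.5, "dy": 34.6, "dz": 0, "turn": 0, "grip": 0}, {"dx": -6.5, "dy": 34.6, "dz": 0, "turn": 0, "grip": 0}, {"dx": -6.5, "dy": 34.6, "dz": 0, "turn": 0, "grip": 0}, {"dx": -6.5, "dy": 34.6, "dz": 0, "turn": 0, "grip": 0}, {"dx": -6.5, "dy": 34.6, "dz": 0, "turn": 0, "grip": 0}, {"dx": -6.5, "dy": 34.6, "dz": 0, "turn": 0, "grip": 0}, {"dx": -6.5, "dy": 34.6, "dz": 0, "turn": 0, "grip": 0}, {"dx": -6.5, "dy": 34.6, "dz": 0, "turn": 0, "grip": 0}, {"dx": -6.5, "dy": 34.6, "dz": 0, "turn": 0, "grip": 0}, {"dx": -6.5, "dy": 34.6, "dz": 0, "turn": 0, "grip": 0}, {"dx": 0, "dy": 0, "dz": 0, "turn": 0, "grip": 0}, {"dx": 0, "dy": 0, "dz": 0, "turn": 0, "grip": 0}], "force": 40}}

```text
clock: 36.3
tool_pos: [0.4795, -0.3623, 0.152]
eef_rot: [1.0, -0.001, -0.001, -0.0]
contact_force: [0.6, 0.9, -2.7]
opening: 0.282
```

Run:
```python
from h import *
print(go([.481,-.362,.0265]),get_state()["opening"],get_state()["contact_force"])
w=snapshot("wrist"); save(w,"o.png")
X=cloud(w);hsv=cv2.cvtColor(w["img"],cv2.COLOR_RGB2HSV)
k=(hsv[...,0]>100)&(hsv[...,0]<125)&(hsv[...,1]>120)&(X[...,2]>.1)
P=X[k]; A=np.c_[P[:,:2]-[.48,-.362],np.ones(len(P))]; print(k.sum(),"plane",np.linalg.lstsq(A,P[:,2],rcond=None)[0].round(3),cv2.minEnclosingCircle(P[:,:2].astype(np.float32)))
```

```text
[  1.6  -0.2 125.5] 0.28212007823451646 [ 0.55332176  0.92700785 -2.65644843]
50489 plane [-0.006  0.002  0.144] ((0.48679688572883606, -0.36262330412864685), 0.0862673744559288)
```

View pics/o.png

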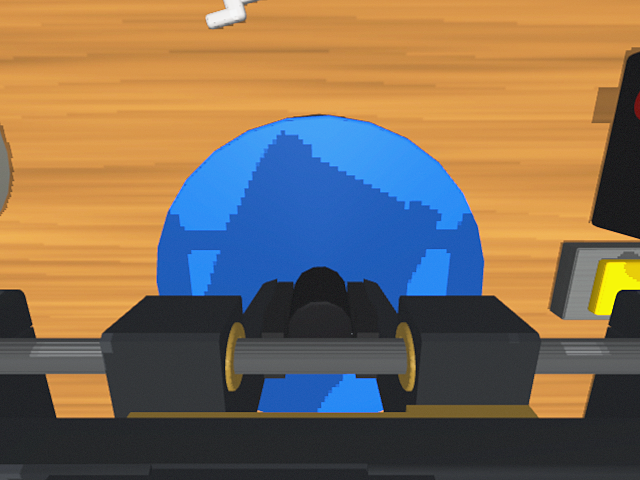

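The cover is level in the grip and centred over the mat.

Emit:
{"op": "send_rows", "data": {"series": [{"dx": 1.5, "dy": 0, "dz": 35, "turn": 0, "grip": 0}, {"dx": 0, "dy": 0, "dz": 35, "turn": 0, "grip": 0}, {"dx": 0, "dy": 0, "dz": 30, "turn": 0, "grip": 0}, {"dx": 0, "dy": 0, "dz": 15, "turn": 0, "grip": 0}, {"dx": 0, "dy": 0, "dz": 6, "turn": 0, "grip": 0}, {"dx": 0, "dy": 0, "dz": 3, "turn": 0, "grip": 0}, {"dx": 0, "dy": 0, "dz": 1, "turn": 0, "grip": 0}, {"dx": 0, "dy": 0, "dz": 1, "turn": 0, "grip": 0}, {"dx": 0, "dy": 0, "dz": 0, "turn": 0, "grip": 0}, {"dx": 0, "dy": 0, "dz": 0, "turn": 0, "grip": 0}], "force": 40}}

```text
clock: 37.35
tool_pos: [0.4823, -0.3622, 0.0271]
eef_rot: [1.0, -0.0, 0.0, 0.0]
contact_force: [-0.3, 0.4, -2.9]
opening: 0.286
```

Emit:
{"op": "send_rows", "data": {"series": [{"dx": 0, "dy": 0, "dz": 1, "turn": 0, "grip": 0}, {"dx": 0, "dy": 0, "dz": 0.5, "turn": 0, "grip": 0}, {"dx": 0, "dy": 0, "dz": 0, "turn": 0, "grip": 0.75}, {"dx": 0, "dy": 0, "dz": 0, "turn": 0, "grip": 0.75}, {"dx": 0, "dy": 0, "dz": 0, "turn": 0, "grip": 0.75}, {"dx": 0, "dy": 0, "dz": 0, "turn": 0, "grip": 0.75}, {"dx": 0, "dy": 0, "dz": 0, "turn": 0, "grip": 0.75}, {"dx": 0, "dy": 0, "dz": -20, "turn": 0, "grip": 0.75}, {"dx": 0, "dy": 0, "dz": -50, "turn": 0, "grip": 0.75}, {"dx": 0, "dy": 0, "dz": -50, "turn": 0, "grip": 0.75}, {"dx": -2, "dy": -48, "dz": 0, "turn": 0, "grip": 0.6}, {"dx": -2, "dy": -48, "dz": 0, "turn": 0, "grip": 0.6}, {"dx": -2, "dy": -48, "dz": 0, "turn": 0, "grip": 0.6}, {"dx": -2, "dy": -48, "dz": 0, "turn": 0, "grip": 0.4}, {"dx": -2, "dy": -48, "dz": 0, "turn": 0, "grip": 0.4}, {"dx": -2, "dy": -48, "dz": 0, "turn": 0, "grip": 0.4}, {"dx": -2, "dy": -48, "dz": 0, "turn": 0, "grip": 0.4}, {"dx": 0, "dy": 0, "dz": 0, "turn": 0, "grip": 0.4}, {"dx": 0, "dy": 0, "dz": 0, "turn": 0, "grip": 0.4}], "force": 40}}

```text
clock: 39.25
tool_pos: [0.4682, -0.0244, 0.1449]
eef_rot: [1.0, 0.002, 0.0, -0.0]
contact_force: [-0.6, -0.3, -0.8]
opening: 0.4
```

```bash
cat > pot.py <<'E'
from h import *
p,R,s=toolaxes(); print(p,s["opening"])
def run(tag):
  for n in ["wrist","side","top"]:
    w=snapshot(n); save(w,f"{tag}_{n}.png")
    X=cloud(w);hsv=cv2.cvtColor(w["img"],cv2.COLOR_RGB2HSV)
    m=(np.hypot(X[...,0]-.545,X[...,1]+.016)<.062)&(X[...,2]>.046)&(X[...,2]<.056)
    k,l,st,c=cv2.connectedComponentsWithStats(m.astype(np.uint8))
    for i in range(1,k):
        if st[i,4]>15: q=X[l==i]; print(n,st[i,4],q.mean(0).round(4),((q.min(0)+q.max(0))/2).round(4))
    k=(np.hypot(X[...,0]-.48,X[...,1]+.362)<.1)&(hsv[...,0]>100)&(hsv[...,0]<125)&(hsv[...,1]>120)
    if k.sum()>500:
        P=X[k]; A=np.c_[P[:,:2]-[.48,-.362],np.ones(len(P))]; print(n,k.sum(),"cover plane",np.linalg.lstsq(A,P[:,2],rcond=None)[0].round(3),cv2.minEnclosingCircle(P[:,:2].astype(np.float32)))
E
python3 -c "
from pot import *
run('p')"
```

```text
[ 0.46819125 -0.02442961  0.14491763] 0.40021066046611514
wrist 1096 [ 0.5747 -0.0041  0.0519] [ 0.5748 -0.004   0.0506]
wrist 982 [ 0.5477 -0.0442  0.0519] [ 0.5477 -0.0443  0.0502]
wrist 861 [ 0.5088 -0.0153  0.0519] [ 0.5088 -0.0155  0.05  ]
wrist 1473 cover plane [ 0.008 -0.085  0.023] ((0.4665355682373047, -0.30286818742752075), 0.05175173282623291)
side 86 [ 0.5723 -0.0101  0.0511] [ 0.5722 -0.0092  0.0505]
side 90 [ 0.5061 -0.0216  0.051 ] [ 0.506  -0.0197  0.0504]
side 94 [ 0.5449 -0.0509  0.0511] [ 0.5453 -0.0494  0.0501]
side 8040 cover plane [-0.002 -0.01   0.018] ((0.482465922832489, -0.35758090019226074), 0.08811429142951965)
top 2915 cover plane [-0.013  0.011  0.017] ((0.48325827717781067, -0.36624786257743835), 0.0865565836429596)
```

View pics/p_wrist.png

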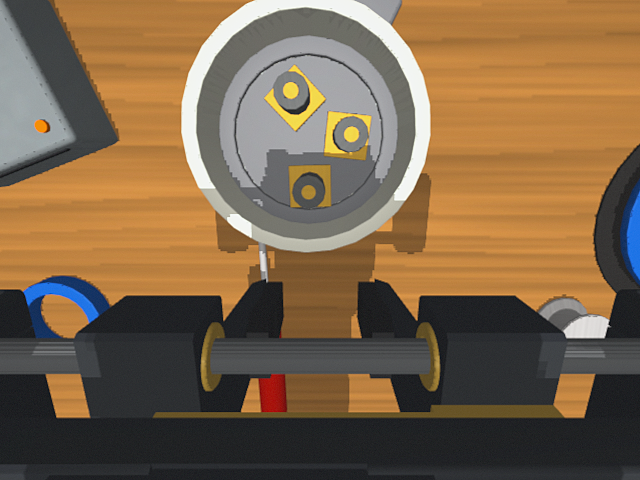

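View pics/p_side.png

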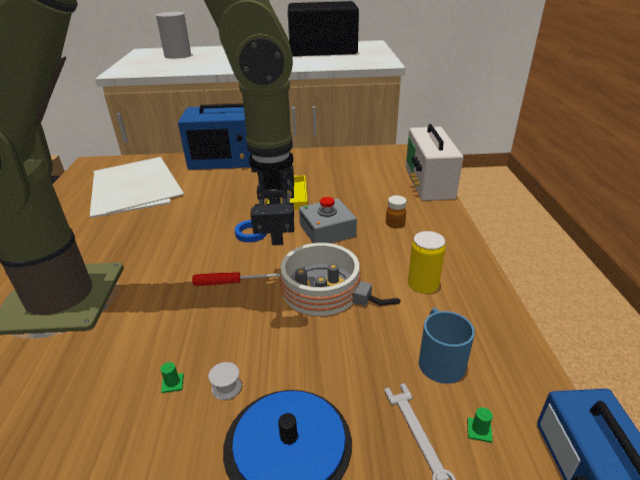

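The cover lies flat on the mat again and the plunger is up. In the wrist view all three magnets stand upright, at (291,90), (350,134) and (308,191). The near one has been knocked to about (0.508, -0.0155), so I'll take that one first.

Emit:
{"op": "send_rows", "data": {"series": [{"dx": 20, "dy": -4.5, "dz": 0, "turn": 0, "grip": 0.45}, {"dx": 19.8, "dy": -4.5, "dz": 15, "turn": 0, "grip": 0.45}, {"dx": 0, "dy": 0, "dz": 40, "turn": 0, "grip": 0.45}, {"dx": 0, "dy": 0, "dz": 35, "turn": 0, "grip": 0.45}, {"dx": 0, "dy": 0, "dz": 20, "turn": 0, "grip": 0.45}, {"dx": 0, "dy": 0, "dz": 11, "turn": 0, "grip": 0.45}, {"dx": 0, "dy": 0, "dz": 0, "turn": 0, "grip": 0.45}, {"dx": 0, "dy": 0, "dz": 0, "turn": 0, "grip": 0}, {"dx": 0, "dy": 0, "dz": 0, "turn": 0, "grip": 0}, {"dx": 0, "dy": 0, "dz": 0, "turn": 0, "grip": 0}, {"dx": 0, "dy": 0, "dz": 0, "turn": 0, "grip": 0}, {"dx": 0, "dy": 0, "dz": 0, "turn": 0, "grip": 0}, {"dx": 0, "dy": 0, "dz": 0, "turn": 0, "grip": 0}], "force": 30}}

```text
clock: 40.7
tool_pos: [0.5088, -0.0171, 0.025]
eef_rot: [1.0, -0.0, 0.001, 0.0]
contact_force: [0.1, -0.6, 7.5]
opening: 0.261
```

Emit:
{"op": "send_rows", "data": {"series": [{"dx": 0, "dy": 0, "dz": -20, "turn": 0, "grip": 0}, {"dx": 0, "dy": 0, "dz": -45, "turn": 0, "grip": 0}, {"dx": 0, "dy": 0, "dz": -45, "turn": 0, "grip": 0}, {"dx": 0, "dy": 0, "dz": -20, "turn": 0, "grip": 0}, {"dx": -7.1, "dy": -41.9, "dz": 0, "turn": 0, "grip": 0}, {"dx": -7.1, "dy": -41.9, "dz": 0, "turn": 0, "grip": 0}, {"dx": -7.1, "dy": -41.9, "dz": 0, "turn": 0, "grip": 0}, {"dx": -7.1, "dy": -41.9, "dz": 0, "turn": 0, "grip": 0}, {"dx": -7.1, "dy": -41.9, "dz": 0, "turn": 0, "grip": 0}, {"dx": -7.1, "dy": -41.9, "dz": 0, "turn": 0, "grip": 0}, {"dx": -7.1, "dy": -41.9, "dz": 0, "turn": 0, "grip": 0}, {"dx": -7.1, "dy": -41.9, "dz": 0, "turn": 0, "grip": 0}, {"dx": -7.1, "dy": -41.9, "dz": 0, "turn": 0, "grip": 0}, {"dx": -7.1, "dy": -41.9, "dz": 0, "turn": 0, "grip": 0}, {"dx": 0, "dy": 0, "dz": 0, "turn": 0, "grip": 0}, {"dx": 0, "dy": 0, "dz": 0, "turn": 0, "grip": 0}], "force": 30}}

```text
clock: 42.3
tool_pos: [0.4358, 0.403, 0.1536]
eef_rot: [1.0, 0.001, -0.0, 0.0]
contact_force: [1.1, -0.4, -2.4]
opening: 0.266
```

Run:
```python
from h import *
print(go([.4375,.402,.0195]),get_state()["opening"])
w=snapshot("wrist"); save(w,"q.png")
X=cloud(w);hsv=cv2.cvtColor(w["img"],cv2.COLOR_RGB2HSV)
d=(hsv[...,0]>25)&(hsv[...,0]<35)&(hsv[...,1]>180)&(X[...,2]>.018)&(X[...,2]<.03)
print(cv2.minAreaRect(X[d][:,:2].astype(np.float32)*1000))
```

```text
[  1.8   0.9 134.1] 0.26615470579113815
((467.6449279785156, 404.739990234375), (119.61746215820312, 159.79798889160156), 0.9642165303230286)
```

View pics/q.png

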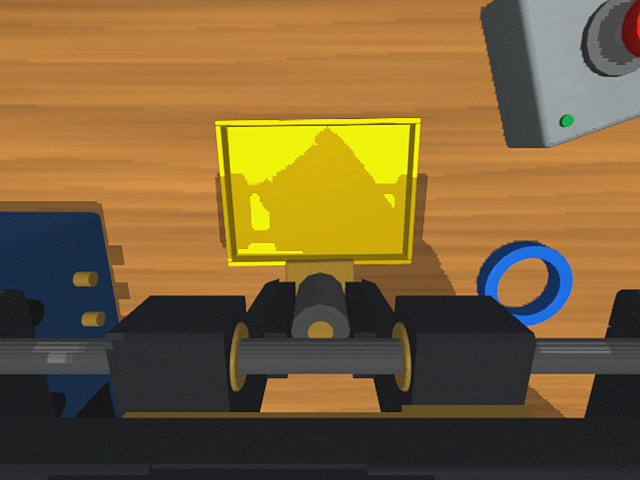

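Run:
```python
from h import *
for n in ["top","side"]:
    w=snapshot(n); X=cloud(w)
    m=(X[...,0]>.33)&(X[...,0]<.55)&(X[...,1]>.44)&(X[...,1]<.75)&(X[...,2]>.05)&(X[...,2]<.3)
    q=X[m]; print(n,m.sum(), np.percentile(q,[1,50,99],axis=0).round(3))
    m&=(X[...,2]<.15); q=X[m]; print(np.sort(q[:,1])[:200:20].round(3), q[:,0].max())
```

```text
top 3140 [[0.331 0.598 0.111]
 [0.389 0.659 0.158]
 [0.447 0.736 0.185]]
[0.593 0.597 0.598 0.598 0.599 0.599 0.599 0.599 0.6   0.6  ] 0.4474604771588972
side 1075 [[0.331 0.462 0.051]
 [0.363 0.597 0.112]
 [0.468 0.705 0.261]]
[0.578 0.583 0.585 0.588 0.59  0.592 0.593 0.593 0.594 0.594] 0.44837566932118555
```

The nearest instrument face is at y≈0.58 and the gripper reaches y≈0.496, so there's room. I'll lower into the tray.

Emit:
{"op": "send_rows", "data": {"series": [{"dx": 3.7, "dy": 0.9, "dz": 40, "turn": 0, "grip": 0}, {"dx": 0, "dy": 0, "dz": 45, "turn": 0, "grip": 0}, {"dx": 0, "dy": 0, "dz": 30, "turn": 0, "grip": 0}, {"dx": 0, "dy": 0, "dz": 12, "turn": 0, "grip": 0}, {"dx": 0, "dy": 0, "dz": 5, "turn": 0, "grip": 0}, {"dx": 0, "dy": 0, "dz": 2, "turn": 0, "grip": 0}, {"dx": 0, "dy": 0, "dz": 0, "turn": 0, "grip": 0}, {"dx": 0, "dy": 0, "dz": 0, "turn": 0, "grip": 0}], "force": 30}}

```text
clock: 43.25
tool_pos: [0.4414, 0.4018, 0.0213]
eef_rot: [1.0, -0.0, 0.001, -0.001]
contact_force: [0.4, -0.5, -1.1]
opening: 0.263
```

Emit:
{"op": "send_rows", "data": {"series": [{"dx": 0, "dy": 0, "dz": 1.2, "turn": 0, "grip": 0}, {"dx": 0, "dy": 0, "dz": 0.8, "turn": 0, "grip": 0}, {"dx": 0, "dy": 0, "dz": 0, "turn": 0, "grip": 0.45}, {"dx": 0, "dy": 0, "dz": 0, "turn": 0, "grip": 0.45}, {"dx": 0, "dy": 0, "dz": 0, "turn": 0, "grip": 0.45}, {"dx": 0, "dy": 0, "dz": 0, "turn": 0, "grip": 0.45}, {"dx": 0, "dy": 0, "dz": -25, "turn": 0, "grip": 0.45}, {"dx": 0, "dy": 0, "dz": -50, "turn": 0, "grip": 0.45}, {"dx": 0, "dy": 0, "dz": -50, "turn": 0, "grip": 0.45}, {"dx": 2.7, "dy": 42.6, "dz": 0, "turn": 0, "grip": 0.45}, {"dx": 2.7, "dy": 42.6, "dz": 0, "turn": 0, "grip": 0.45}, {"dx": 2.7, "dy": 42.6, "dz": 0, "turn": 0, "grip": 0.45}, {"dx": 2.7, "dy": 42.6, "dz": 0, "turn": 0, "grip": 0.45}, {"dx": 2.7, "dy": 42.6, "dz": 0, "turn": 0, "grip": 0.45}, {"dx": 2.7, "dy": 42.6, "dz": 0, "turn": 0, "grip": 0.45}, {"dx": 2.7, "dy": 42.6, "dz": 0, "turn": 0, "grip": 0.45}, {"dx": 2.7, "dy": 42.6, "dz": 0, "turn": 0, "grip": 0.45}, {"dx": 2.7, "dy": 42.6, "dz": 0, "turn": 0, "grip": 0.45}, {"dx": 2.7, "dy": 42.6, "dz": 0, "turn": 0, "grip": 0.45}, {"dx": 0, "dy": 0, "dz": 0, "turn": 0, "grip": 0.45}], "force": 30}}

```text
clock: 45.25
tool_pos: [0.4673, -0.0325, 0.143]
eef_rot: [1.0, -0.006, 0.0, 0.002]
contact_force: [0.9, -0.1, -0.9]
opening: 0.449
```

```bash
python3 -c "
from pot import *
run('r'); print(go([.5465,-.0445,.024]))"
```

```text
[ 0.46734605 -0.03246535  0.14303143] 0.4491400068960833
wrist 1127 [ 0.5746 -0.0042  0.0518] [ 0.5747 -0.0039  0.0504]
wrist 992 [ 0.5477 -0.0443  0.0519] [ 0.5475 -0.0445  0.0514]
wrist 2509 cover plane [ 0.002 -0.059  0.021] ((0.4693155884742737, -0.30816999077796936), 0.05946541577577591)
side 86 [ 0.5721 -0.0102  0.051 ] [ 0.5722 -0.0069  0.05  ]
side 94 [ 0.5448 -0.0509  0.0511] [ 0.5452 -0.0494  0.0503]
side 8036 cover plane [-0.002 -0.011  0.018] ((0.4826942980289459, -0.3571300804615021), 0.08791683614253998)
top 2912 cover plane [-0.013  0.012  0.017] ((0.484179824590683, -0.36604344844818115), 0.08610188215970993)
[ 78.8  20.3 118.9]
```

View pics/r_wrist.png

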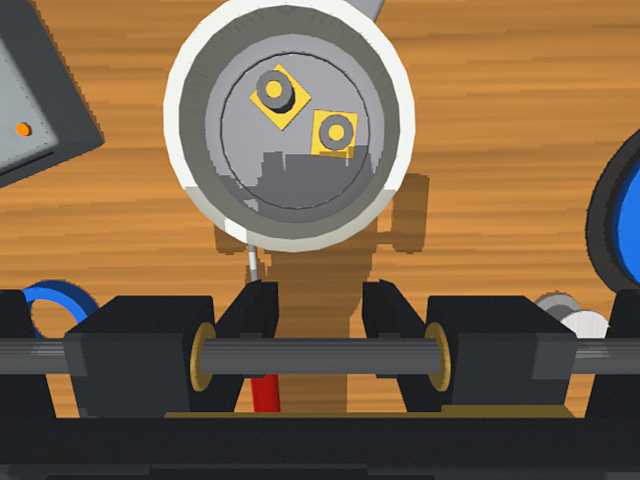

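View pics/r_top.png

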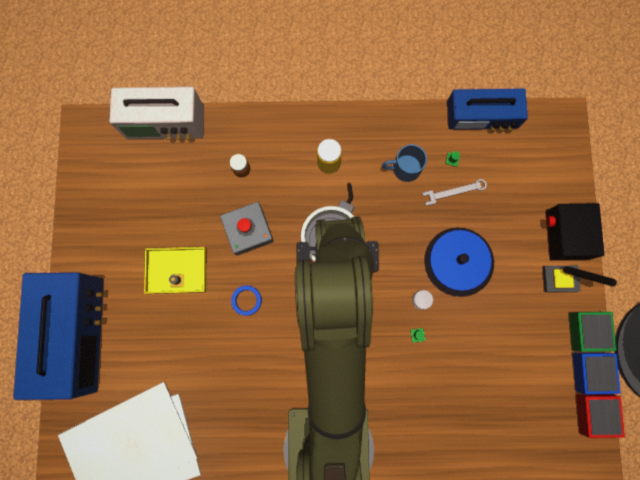

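The first magnet stands in the tray at (176,280), with two left in the pot. Next is the one at (0.546, -0.0445).

Emit:
{"op": "send_rows", "data": {"series": [{"dx": 39.2, "dy": 6, "dz": 0, "turn": 0, "grip": 0.4}, {"dx": 39.3, "dy": 6, "dz": 10, "turn": 0, "grip": 0.4}, {"dx": 0, "dy": 0, "dz": 0, "turn": 0, "grip": 0.4}, {"dx": 0, "dy": 0, "dz": 0, "turn": 0, "grip": 0.4}], "force": 30}}

```text
clock: 45.8
tool_pos: [0.5459, -0.0346, 0.1324]
eef_rot: [1.0, 0.001, -0.001, -0.0]
contact_force: [0.9, 0.9, -0.5]
opening: 0.403
```

```bash
python3 -c "
from h import *
print(go([.546,-.0445,.024]))"
```

```text
[  0.2  10.  108.3]
```

Emit:
{"op": "send_rows", "data": {"series": [{"dx": 0, "dy": 10, "dz": 0, "turn": 0, "grip": 0.4}, {"dx": 0, "dy": 0, "dz": 40, "turn": 0, "grip": 0.4}, {"dx": 0, "dy": 0, "dz": 35, "turn": 0, "grip": 0.4}, {"dx": 0, "dy": 0, "dz": 20, "turn": 0, "grip": 0.4}, {"dx": 0, "dy": 0, "dz": 13, "turn": 0, "grip": 0.4}, {"dx": 0, "dy": 0, "dz": 0, "turn": 0, "grip": 0.4}, {"dx": 0, "dy": 0, "dz": 0, "turn": 0, "grip": 0}, {"dx": 0, "dy": 0, "dz": 0, "turn": 0, "grip": 0}, {"dx": 0, "dy": 0, "dz": 0, "turn": 0, "grip": 0}, {"dx": 0, "dy": 0, "dz": 0, "turn": 0, "grip": 0}, {"dx": 0, "dy": 0, "dz": 0, "turn": 0, "grip": 0}, {"dx": 0, "dy": 0, "dz": 0, "turn": 0, "grip": 0}], "force": 30}}

```text
clock: 47.0
tool_pos: [0.5468, -0.0468, 0.0259]
eef_rot: [1.0, -0.0, 0.001, 0.0]
contact_force: [-1.2, 0.7, 6.2]
opening: 0.263
```

Emit:
{"op": "send_rows", "data": {"series": [{"dx": 0, "dy": 0, "dz": -20, "turn": 0, "grip": 0}, {"dx": 0, "dy": 0, "dz": -45, "turn": 0, "grip": 0}, {"dx": 0, "dy": 0, "dz": -45, "turn": 0, "grip": 0}, {"dx": 0, "dy": 0, "dz": -20, "turn": 0, "grip": 0}, {"dx": -5.3, "dy": -41.3, "dz": 0, "turn": 0, "grip": 0}, {"dx": -5.3, "dy": -41.3, "dz": 0, "turn": 0, "grip": 0}, {"dx": -5.3, "dy": -41.3, "dz": 0, "turn": 0, "grip": 0}, {"dx": -5.3, "dy": -41.3, "dz": 0, "turn": 0, "grip": 0}, {"dx": -5.3, "dy": -41.3, "dz": 0, "turn": 0, "grip": 0}, {"dx": -5.3, "dy": -41.3, "dz": 0, "turn": 0, "grip": 0}, {"dx": -5.3, "dy": -41.3, "dz": 0, "turn": 0, "grip": 0}, {"dx": -5.3, "dy": -41.3, "dz": 0, "turn": 0, "grip": 0}, {"dx": -5.3, "dy": -41.3, "dz": 0, "turn": 0, "grip": 0}, {"dx": -5.3, "dy": -41.3, "dz": 0, "turn": 0, "grip": 0}, {"dx": 0, "dy": 0, "dz": 0, "turn": 0, "grip": 0}, {"dx": 0, "dy": 0, "dz": 0, "turn": 0, "grip": 0}], "force": 30}}

```text
clock: 48.6
tool_pos: [0.4922, 0.3671, 0.1546]
eef_rot: [1.0, 0.001, -0.0, 0.0]
contact_force: [0.5, -0.8, -1.1]
opening: 0.259
```

Run:
```python
from h import *
print(go([.4935,.366,.0205]),get_state()["opening"])
w=snapshot("wrist"); save(w,"s.png")
w=snapshot("side"); save(w,"s2.png",(180,50,400,300),2.4)
```

```text
[  1.4   1.1 134.1] 0.25876230471903355
```

View pics/s.png

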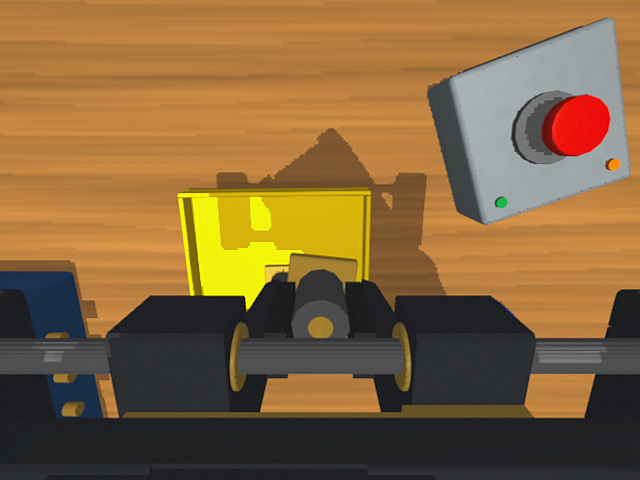

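View pics/s2.png

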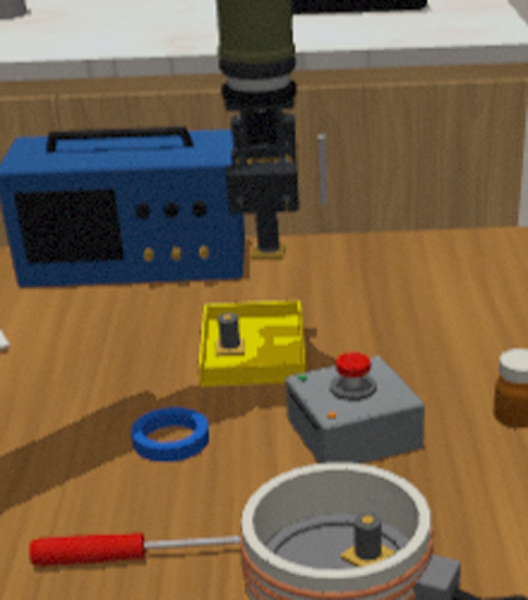

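m0 is held over the tray's free right half and one magnet is left in the pot. I'll lower it.

Emit:
{"op": "send_rows", "data": {"series": [{"dx": 1.4, "dy": 1, "dz": 40, "turn": 0, "grip": 0}, {"dx": 0, "dy": 0, "dz": 45, "turn": 0, "grip": 0}, {"dx": 0, "dy": 0, "dz": 30, "turn": 0, "grip": 0}, {"dx": 0, "dy": 0, "dz": 12, "turn": 0, "grip": 0}, {"dx": 0, "dy": 0, "dz": 5, "turn": 0, "grip": 0}, {"dx": 0, "dy": 0, "dz": 2, "turn": 0, "grip": 0}, {"dx": 0, "dy": 0, "dz": 1.2, "turn": 0, "grip": 0}, {"dx": 0, "dy": 0, "dz": 0.5, "turn": 0, "grip": 0}, {"dx": 0, "dy": 0, "dz": 0, "turn": 0, "grip": 0}], "force": 30}}

```text
clock: 49.6
tool_pos: [0.4951, 0.3656, 0.0201]
eef_rot: [1.0, -0.0, 0.001, -0.0]
contact_force: [0.3, 0.1, -1.4]
opening: 0.263
```

Emit:
{"op": "send_rows", "data": {"series": [{"dx": 0, "dy": 0, "dz": 0.7, "turn": 0, "grip": 0}, {"dx": 0, "dy": 0, "dz": 0, "turn": 0, "grip": 0.42}, {"dx": 0, "dy": 0, "dz": 0, "turn": 0, "grip": 0.42}, {"dx": 0, "dy": 0, "dz": 0, "turn": 0, "grip": 0.42}, {"dx": 0, "dy": 0, "dz": 0, "turn": 0, "grip": 0.42}, {"dx": 0, "dy": 0, "dz": -25, "turn": 0, "grip": 0.42}, {"dx": 0, "dy": 0, "dz": -50, "turn": 0, "grip": 0.42}, {"dx": 0, "dy": 0, "dz": -50, "turn": 0, "grip": 0.42}, {"dx": 0.5, "dy": 41, "dz": 0, "turn": 0, "grip": 0.42}, {"dx": 0.5, "dy": 41, "dz": 0, "turn": 0, "grip": 0.42}, {"dx": 0.5, "dy": 41, "dz": 0, "turn": 0, "grip": 0.42}, {"dx": 0.5, "dy": 41, "dz": 0, "turn": 0, "grip": 0.42}, {"dx": 0.5, "dy": 41, "dz": 0, "turn": 0, "grip": 0.42}, {"dx": 0.5, "dy": 41, "dz": 0, "turn": 0, "grip": 0.42}, {"dx": 0.5, "dy": 41, "dz": 0, "turn": 0, "grip": 0.42}, {"dx": 0.5, "dy": 41, "dz": 0, "turn": 0, "grip": 0.42}, {"dx": 0.5, "dy": 41, "dz": 0, "turn": 0, "grip": 0.42}, {"dx": 0, "dy": 0, "dz": 0, "turn": 0, "grip": 0.42}, {"dx": 0, "dy": 0, "dz": 0, "turn": 0, "grip": 0.42}], "force": 30}}

```text
clock: 51.5
tool_pos: [0.499, -0.0049, 0.1435]
eef_rot: [1.0, -0.002, 0.0, 0.0]
contact_force: [0.7, -0.3, -0.3]
opening: 0.421
```

```bash
python3 -c "
from pot import *
run('t'); print(go([.573,-.0055,.024]))"
```

```text
[ 0.49902224 -0.0049253   0.14351416] 0.4209369138251024
wrist 967 [ 0.5749 -0.0039  0.0519] [ 0.5748 -0.0039  0.052 ]
side 88 [ 0.5723 -0.0106  0.0512] [ 0.5721 -0.0089  0.0505]
side 8037 cover plane [-0.002 -0.011  0.018] ((0.482805460691452, -0.356943279504776), 0.08770831674337387)
top 2910 cover plane [-0.011  0.01   0.017] ((0.4844141900539398, -0.3656294047832489), 0.0863061472773552)
[ 73.8   3.9 119.5]
```

View pics/t_wrist.png

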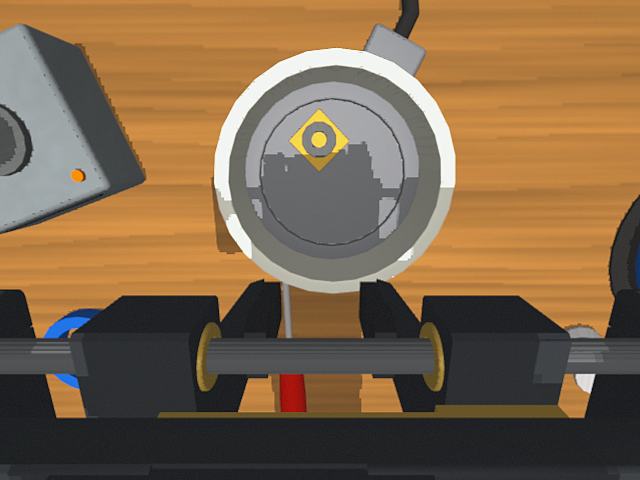

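View pics/t_side.png

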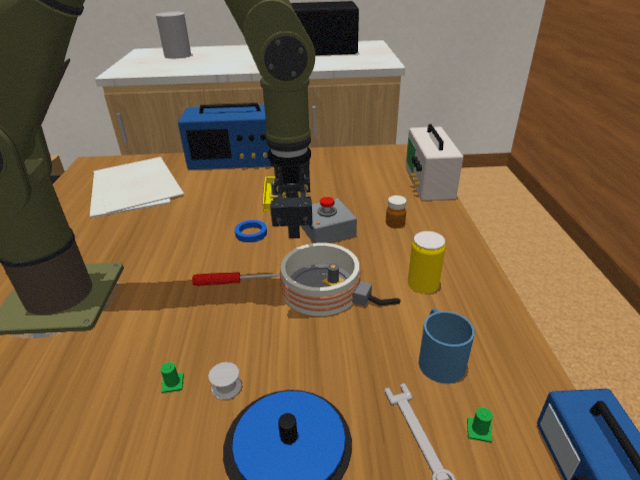

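Last magnet, at (318,140) in the wrist view.

Emit:
{"op": "send_rows", "data": {"series": [{"dx": 37, "dy": 0, "dz": 0, "turn": 0, "grip": 0.42}, {"dx": 37, "dy": 0, "dz": 10, "turn": 0, "grip": 0.42}, {"dx": 0, "dy": 0, "dz": 40, "turn": 0, "grip": 0.42}, {"dx": 0, "dy": 0, "dz": 35, "turn": 0, "grip": 0.42}, {"dx": 0, "dy": 0, "dz": 20, "turn": 0, "grip": 0.42}, {"dx": 0, "dy": 0, "dz": 13, "turn": 0, "grip": 0.42}, {"dx": 0, "dy": 0, "dz": 0, "turn": 0, "grip": 0.42}, {"dx": 0, "dy": 0, "dz": 0, "turn": 0, "grip": 0}, {"dx": 0, "dy": 0, "dz": 0, "turn": 0, "grip": 0}, {"dx": 0, "dy": 0, "dz": 0, "turn": 0, "grip": 0}, {"dx": 0, "dy": 0, "dz": 0, "turn": 0, "grip": 0}, {"dx": 0, "dy": 0, "dz": 0, "turn": 0, "grip": 0}, {"dx": 0, "dy": 0, "dz": 0, "turn": 0, "grip": 0}], "force": 30}}

```text
clock: 52.95
tool_pos: [0.5739, -0.0037, 0.0267]
eef_rot: [1.0, -0.0, 0.001, -0.0]
contact_force: [-0.1, 0.5, 6.9]
opening: 0.265
```

Emit:
{"op": "send_rows", "data": {"series": [{"dx": 0, "dy": 0, "dz": -20, "turn": 0, "grip": 0}, {"dx": 0, "dy": 0, "dz": -45, "turn": 0, "grip": 0}, {"dx": 0, "dy": 0, "dz": -45, "turn": 0, "grip": 0}, {"dx": 0, "dy": 0, "dz": -20, "turn": 0, "grip": 0}, {"dx": -7.3, "dy": -40, "dz": 0, "turn": 0, "grip": 0}, {"dx": -7.3, "dy": -40, "dz": 0, "turn": 0, "grip": 0}, {"dx": -7.3, "dy": -40, "dz": 0, "turn": 0, "grip": 0}, {"dx": -7.3, "dy": -40, "dz": 0, "turn": 0, "grip": 0}, {"dx": -7.3, "dy": -40, "dz": 0, "turn": 0, "grip": 0}, {"dx": -7.3, "dy": -40, "dz": 0, "turn": 0, "grip": 0}, {"dx": -7.3, "dy": -40, "dz": 0, "turn": 0, "grip": 0}, {"dx": -7.3, "dy": -40, "dz": 0, "turn": 0, "grip": 0}, {"dx": -7.3, "dy": -40, "dz": 0, "turn": 0, "grip": 0}, {"dx": -7.3, "dy": -40, "dz": 0, "turn": 0, "grip": 0}, {"dx": -7.3, "dy": -40, "dz": 0, "turn": 0, "grip": 0}, {"dx": 0, "dy": 0, "dz": 0, "turn": 0, "grip": 0}, {"dx": 0, "dy": 0, "dz": 0, "turn": 0, "grip": 0}], "force": 30}}

```text
clock: 54.65
tool_pos: [0.4915, 0.4369, 0.1549]
eef_rot: [1.0, 0.001, -0.001, 0.0]
contact_force: [-0.0, -0.4, -2.0]
opening: 0.261
```

Run:
```python
from h import *
print(go([.4935,.437,.021]),get_state()["opening"])
w=snapshot("wrist"); save(w,"u.png")
w=snapshot("side"); save(w,"u2.png",(180,50,400,300),2.4)
```

```text
[  2.1  -0.2 133.9] 0.2608104742488489
```

View pics/u2.png

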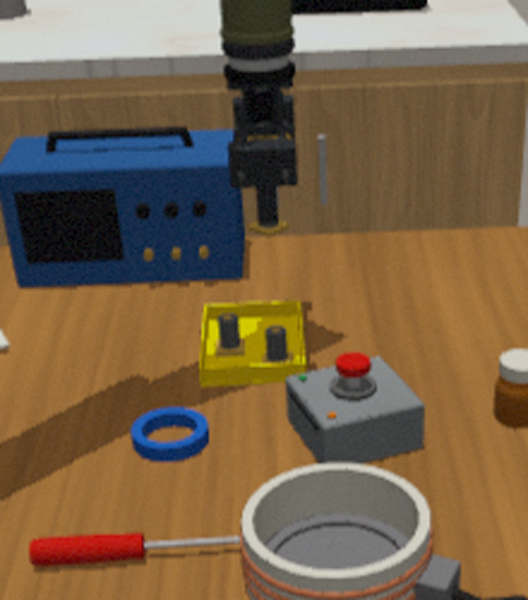

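Two magnets stand in the tray and the third is held above it. The pot is empty.

Emit:
{"op": "send_rows", "data": {"series": [{"dx": 2, "dy": 0, "dz": 40, "turn": 0, "grip": 0}, {"dx": 0, "dy": 0, "dz": 45, "turn": 0, "grip": 0}, {"dx": 0, "dy": 0, "dz": 30, "turn": 0, "grip": 0}, {"dx": 0, "dy": 0, "dz": 12, "turn": 0, "grip": 0}, {"dx": 0, "dy": 0, "dz": 5, "turn": 0, "grip": 0}, {"dx": 0, "dy": 0, "dz": 2, "turn": 0, "grip": 0}, {"dx": 0, "dy": 0, "dz": 1, "turn": 0, "grip": 0}, {"dx": 0, "dy": 0, "dz": 0, "turn": 0, "grip": 0}, {"dx": 0, "dy": 0, "dz": 0, "turn": 0, "grip": 0}], "force": 30}}

```text
clock: 55.65
tool_pos: [0.4953, 0.4367, 0.0216]
eef_rot: [1.0, -0.0, 0.001, -0.001]
contact_force: [-0.7, -0.0, -3.2]
opening: 0.264
```

Emit:
{"op": "send_rows", "data": {"series": [{"dx": 0, "dy": 0, "dz": 1, "turn": 0, "grip": 0}, {"dx": 0, "dy": 0, "dz": 0, "turn": 0, "grip": 0.42}, {"dx": 0, "dy": 0, "dz": 0, "turn": 0, "grip": 0.42}, {"dx": 0, "dy": 0, "dz": 0, "turn": 0, "grip": 0.42}, {"dx": 0, "dy": 0, "dz": 0, "turn": 0, "grip": 0.42}, {"dx": 0, "dy": 0, "dz": -25, "turn": 0, "grip": 0.42}, {"dx": 0, "dy": 0, "dz": -50, "turn": 0, "grip": 0.42}, {"dx": 0, "dy": 0, "dz": -50, "turn": 0, "grip": 0.42}, {"dx": -10, "dy": 40, "dz": -20, "turn": 0, "grip": 0.42}, {"dx": -10, "dy": 40, "dz": -20, "turn": 0, "grip": 0.42}, {"dx": -10, "dy": 40, "dz": 0, "turn": 0, "grip": 0.42}, {"dx": -10, "dy": 40, "dz": 0, "turn": 0, "grip": 0.42}, {"dx": -10, "dy": 40, "dz": 0, "turn": 0, "grip": 0.42}, {"dx": 0, "dy": 40, "dz": 0, "turn": 0, "grip": 0.42}, {"dx": 0, "dy": 0, "dz": 0, "turn": 0, "grip": 0.42}, {"dx": 0, "dy": 0, "dz": 0, "turn": 0, "grip": 0.42}, {"dx": 0, "dy": 0, "dz": 0, "turn": 0, "grip": 0.42}], "force": 30}}

```text
clock: 57.35
tool_pos: [0.4451, 0.1976, 0.1845]
eef_rot: [1.0, 0.001, 0.0, -0.001]
contact_force: [0.8, 0.3, -0.5]
opening: 0.417
```

Run:
```python
from h import *
for n in ["side","top"]:
    w=snapshot(n); save(w,f"v_{n}.png"); X=cloud(w); hsv=cv2.cvtColor(w["img"],cv2.COLOR_RGB2HSV)
    m=(abs(X[...,0]-.466)<.06)&(abs(X[...,1]-.403)<.08)&(X[...,2]>.034)&(X[...,2]<.06)
    k,l,st,c=cv2.connectedComponentsWithStats(m.astype(np.uint8))
    for i in range(1,k):
        if st[i,4]>10: q=X[l==i]; print(n,"mag",st[i,4],q.mean(0).round(4),np.percentile(q[:,2],80).round(4))
    k=(np.hypot(X[...,0]-.48,X[...,1]+.362)<.1)&(hsv[...,0]>100)&(hsv[...,0]<125)&(hsv[...,1]>120)
    P=X[k]; print(n,"cover z",np.median(P[:,2]))
    k=(np.hypot(X[...,0]-.48,X[...,1]+.362)<.04)&(X[...,2]>.045); print("knob",((X[k].min(0)+X[k].max(0))/2).round(4))
    k=(np.hypot(X[...,0]-.572,X[...,1]-.208)<.03)&(X[...,2]>.07)&(X[...,2]<.1)&(hsv[...,1]>140)
    if k.sum(): print("plunger",k.sum(),np.percentile(X[k][:,2],[50,90]))
print(get_state()["tool_pos"])
```

```text
side mag 51 [0.4939 0.4271 0.0425] 0.0462
side mag 56 [0.4383 0.3927 0.0426] 0.0464
side mag 59 [0.4934 0.3575 0.0427] 0.0462
side cover z 0.017748126700017443
knob [ 0.4828 -0.3659  0.0527]
plunger 117 [0.08831697 0.08995558]
top mag 72 [0.4928 0.4345 0.0436] 0.0467
top mag 37 [0.4918 0.369  0.0437] 0.0469
top mag 73 [0.4374 0.3996 0.0448] 0.0485
top cover z 0.017292614803717906
knob [ 0.4808 -0.3619  0.0559]
plunger 144 [0.08751908 0.09156501]
[0.44481435 0.19785988 0.1844028 ]
```

View pics/v_side.png

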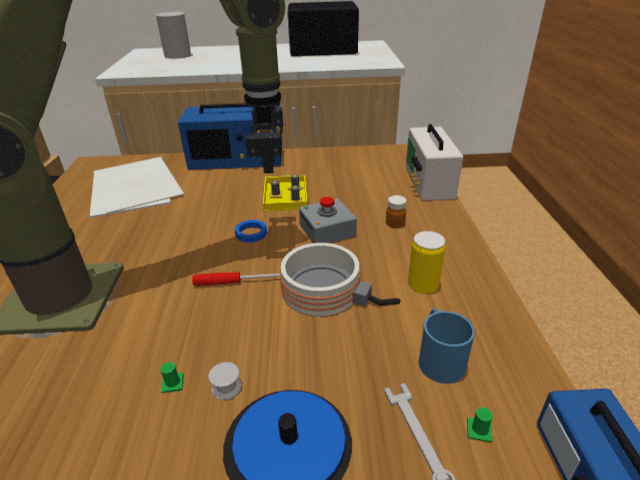

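View pics/v_top.png

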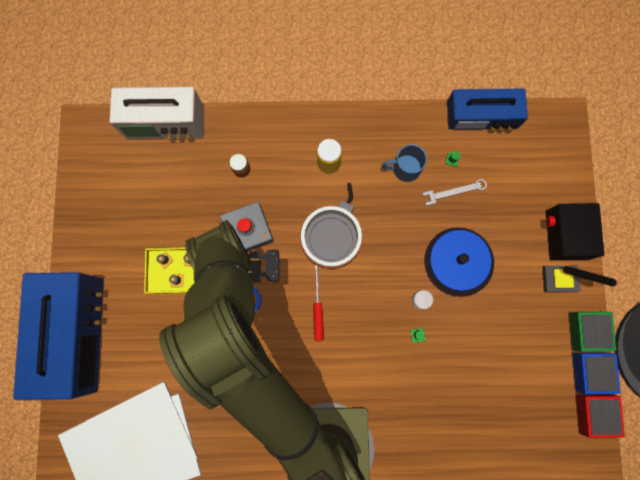

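All three magnets stand in the tray with their tops at about 46 mm, which puts their mid points near 25 mm. The cover is flat on the mat, the plunger is up, the pot is empty and the robot is clear of everything. I'll hand the job in.

```bash
python3 -c "
from plant import *
print(finish_job())"
```

```text
the job is handed in; nothing more can be done
None
```

I charged all three magnets and handed the job in at about 57 s. The hand-in gave no verdict, so success is judged only from my own checks.

- **First half:** I parked the cover on the mat, put the three brass-footed magnets in the pot and set the cover back on. Its disc was flat at z = 74 mm, which is home.
- **Plunger:** I pressed it to its stop, at 29 N with the tool tip at 75.3 mm, and it sprang back up.
- **Second half:** I returned the cover to the mat and moved the magnets into the yellow tray. The green look-alikes were never touched.

**Last checks:**
- All three magnets stand upright inside the tray, with tops at about 46 mm.
- The cover is flat: its disc top is at about 17.5 mm (18 mm expected), and it sits within about 5 mm of the mat's centre.
- The plunger top is at about 88–89 mm, so it is up.
- The pot is empty, and none of the other things on the bench looks moved. I checked those only by eye, and the arm hid the tape roll in the last top view.

**Disagreements:** The cameras differ by 2–6 mm, the side view most in y; this stayed within tolerance. One magnet had shifted about 15 mm inside the pot by the time I took the cover off again, so I measured it afresh before grasping it. I saw no sign of the grip slackening.

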